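Hang the red pail on the drying rail

TASK

Take the steel S-hook by its wooden grip out of its slotted block and hang it over the middle part of the drying rail, grip on top and lower curl facing the robot, and let go of it. Then hang the red pail by its steel bail from the hook's lower curl, so that it hangs free and still. Leave the green pail, the bowl and the jar where they are.

Things in the scene. Friction and masses are not known exactly. Their poses are not given: they have to be found in the camera images.
- rail: Fixed drying rail: level round steel bar 12 mm thick, 400 mm long, its top 270 mm above the bench, between two wooden posts (30 x 24 mm, 274 mm tall, on feet 150 mm along x, 22 mm high). Origin on the bench under the bar's middle; z up, y along the bar, x square to it, away from the robot (turned up to 9 degrees).
- hook: S-hook of flat steel bar, 16 mm wide (along its y), 5 mm thick, 0.15 kg, upright in the block at the start. Origin: middle of the lower curl's underside; z up; the S lies in its x-z plane, x from -26.5 to 26.5 mm; x points away from the robot within 18 degrees. Both curls 43 mm clear inside. The shank slants from x = 24, height 25 mm, up to x = -24, height 98 mm.
- hook_grip (a point): Centre of the square wooden grip standing on the S-hook's crown, 18 x 18 mm and 36 mm tall (hook frame: 0, 0, 143 mm; the grip spans heights 125 to 161 mm).
- hook_crown (a point): Middle of the underside of the S-hook's crown, which rests on the bar (hook frame: 0, 0, 120 mm). The upper curl opens downward; its open end is at x = 24, height 90 mm.
- hook_lip (a point): Open end of the S-hook's lower curl (hook frame: -24, 0, 27 mm): the bail goes in over it from the -x side, then down. The curl's inner floor is 5 mm above the hook's origin.
- block: Fixed pale wooden block with a slot for the S-hook's lower curl: 77 x 40 mm, 46 mm high, on a 120 x 90 x 10 mm base; slot 57 mm (along x) by 20 mm, 36 mm deep. Origin on the bench under its centre. The hook stands on the slot's floor, 10 mm above the bench; lift it 40 mm or more to clear the block.
- red_pail: Red plastic pail, 0.08 to 0.17 kg, 72 mm across the rim, 60 mm tall. Origin on its underside, below the bail and the centre of mass (pail's wall centred 3.5 mm to +x of it); z up, x away from the side handle. The handle points roughly towards the robot at the start (within 23 degrees of world -x).
- red_pail_handle (a point): Centre of the pail's black grip block at the end of its 10 mm thick side arm (pail frame: -90, 0, 45 mm). The block is 32 mm long (along x), 14 mm thick (y), 26 mm tall (height 32 to 58 mm).
- red_pail_bail (a point): Middle of the axis of the bail's top bar (pail frame: 0, 0, 120 mm). The bail is a rigid steel arch, 7 mm thick, in the pail's y-z plane: a straight level top bar 52 mm long along y, legs at y = +-34 mm down to the rim.
- green_pail: Green pail of the same shape, a bystander. Origin on its underside.
- bowl: Dark turned wooden bowl, 110 mm across, 50 mm tall, a bystander beside the rail. Origin on its underside.
- jar: Amber glass jar with a blue lid, 64 mm across, 85 mm tall, a bystander beside the rail. Origin on its underside.
Not all that is in view belongs to the job. Of the things like the red_pail, leave any that is purple; of the rest the larger one is meant. Of the things that look like the hook, the larger one is meant.

How it is judged:
By the outcome, as a careful person would: the job done as asked, in the order asked, and still so for the second after the job is handed in, with the robot touching nothing.
It also fails if it takes over 64 s, if anything falls off the work surface, if the arm or the gripper's body presses on something with over 40 N, if the wrist force passes 120 N, or if a joint passes its speed limit or range.

ROBOT

A 7-joint arm with a two-finger parallel gripper is mounted at the origin on the work surface. World frame = base frame: x ahead of the robot, y to its left, z up, the work surface at z = 0. Lengths are in m, angles in rad, forces in N, time in s.
With the tool pointing down it reaches from about 0.4 to 0.9 m from the base axis. Payload 5.5 kg.
Tool frame: the origin (TCP) lies midway between the tips of the shut fingers; the grasp point (between the pads) lies 19 mm behind it; z points along the fingers, y is the direction in which the jaws open and shut (so a half turn about z gives the same grasp; the last joint's range is limited). The gripper opens to 92 mm and grips with 3 to 60 N. Pads are 19 mm wide; open, the fingers measure 130 mm over their backs; the gripper's body (75 mm by 190 mm) begins 47 mm behind the grasp point.
Start: joints at [-0.95, 0.501, -0.427, 1.55, 0.221, 1.138, -0.21], TCP at [0.228, 0.609, 0.227] pointing down, gripper open.
Joint ranges: [-2.88, 2.88], [-0.31, 2.03], [-1.54, 1.56], [0.2, 2.42], [-1.41, 4.55], [0.19, 2.02], [-2.57, 2.57]. Speed limits (rad/s): [2.57, 2.57, 3.14, 3.14, 3.14, 3.14, 3.14].

INTERFACE

Orientations are given as a rotation vector (axis times angle).
In Python, from rig import monitor, viewer, finish_job gives the robot as it stands.
- The arm moves only by the shell command python3 -m inch 'ROWS' [FORCE]. ROWS is JSON, a list of rows, each an object of numbers: "x", "y", "z": the shift along the world's x, y, z in units of 30 mm (1.0 is 30 mm); "wx", "wy", "wz": the turn, a rotation vector about the world's x, y, z in units of 5 degrees (1.0 is 5 degrees); "gripper": the closure, from 0 (fully open) to 1 (shut). A call has 1 to 20 rows; each row is the pose to reach, as a shift and turn from the pose measured when the call began; what a row does not reach only later rows make up. A row lasts 1/12 s, in which the tool goes at most 41.7 mm and 7.16 degrees, less where a joint would pass 70% of its speed; a pose out of reach is approached as far as the arm can. A call with a gripper value outside its range is refused whole. The fingers move at their own pace and stop on an object; FORCE is the grip in N (left out, the last holds). Time passes only in rows, so rows that repeat a pose let the fingers close. It gives the time, the measured TCP pose, the force and the opening at its end, in the units of the state.
- monitor.get_obs(): the state, without advancing time (a new reading comes with each control period).
- viewer.capture(name): name is "scene" or "top" or "wrist"; returns a dict with "frame" (420x560x3 uint8, red, green, blue), "fx", "fy", "cx", "cy" (pixels), "eye" and "attitude" of the camera in the world. Camera axes: x right, y down, z forward; pixel columns grow to the right and rows downward; lengths in m; the calibration is good to about 2 mm. A picture is of the moment at which its call begins. There is no depth.
- finish_job(): hands the job in, once; it reports no verdict.
The state is a dict: "time_s": time; "qpos": joint angles; "joint_velocities": joint speeds; "effort": joint torques, N m; "eef_pos": TCP position; "eef_rot": TCP orientation; "force": force on the tool from outside, world axes, zero at the start; "torque": the same for the moment, N m; "opening": finger opening in m.
Only numpy, scipy, OpenCV 4.12 (cv2) and the standard library are available. Lean on these libraries where they do the work, as an engineer would, in place of code of your own. Each camera call takes 0.05 s, during which the arm holds its last target.

## Working session

There is one attempt and no reset: what is moved stays moved. The work goes in short steps, Python scripts to look and compute and a shell command to move; the robot and the scene stay as the last step left them, time stands still between calls to the robot, and variables do not carry over. Pictures are saved under pics/ and viewed, and the job is handed in when it is done.

```bash
ls; mkdir -p pics
cat > h.py <<'E'
import numpy as np, cv2
from rig import monitor, viewer, finish_job
from scipy.spatial.transform import Rotation as R
def snap(n,f):
    c=viewer.capture(n); cv2.imwrite(f'pics/{f}.png',c['frame'][:,:,::-1]); 
    import pickle; pickle.dump(c,open(f'pics/{f}.pkl','wb')); return c
E
python3 - <<'E'
from h import *
for n in ("scene","top","wrist"):
    c=snap(n,n+"0"); print(n,c['fx'],c['fy'],c['cx'],c['cy'],c['eye'],c['attitude'])
print(monitor.get_obs())
E
```

```text
pics
scene 410.194019415905 410.194019415905 287.2602350589874 214.7416323490096 [1.03653232 0.67746694 0.85806335] [-0.79403253 -2.51709311  1.14218719]
top 449.0768865526072 449.0768865526072 279.5487025807159 208.87869041663322 [ 0.31412468 -0.00753532  1.44306378] [-2.14321111  2.14695211 -0.18044654]
wrist 353.2315413372524 353.2315413372524 277.3799458484422 210.19299005619632 [0.16250722 0.63301369 0.38295016] [2.39594649 1.66401312 0.21673253]
{'time_s': 0.15, 'qpos': array([-0.94979866,  0.5016476 , -0.4268461 ,  1.55119626,  0.22080702,
        1.13832301, -0.21028816]), 'joint_velocities': array([ 9.04783911e-04, -2.08104323e-03,  4.00438749e-04, -1.01932914e-03,
       -4.21690647e-04,  1.80330691e-03,  1.00842447e-05]), 'effort': array([-6.63056475e-03, -5.67098808e+01, -5.82601637e+00, -2.79455119e+01,
       -6.88082515e-02,  2.64433312e-02,  8.94120694e-05]), 'eef_pos': array([0.22747054, 0.60831756, 0.22591435]), 'eef_rot': array([-5.58871808e-01, -3.09114973e+00,  2.33499916e-03]), 'force': array([0.46853248, 0.33167118, 1.26174566]), 'torque': array([-0.01005551, -0.03110305, -0.00785264]), 'opening': 0.09190496783312276}
```

View pics/scene0.png

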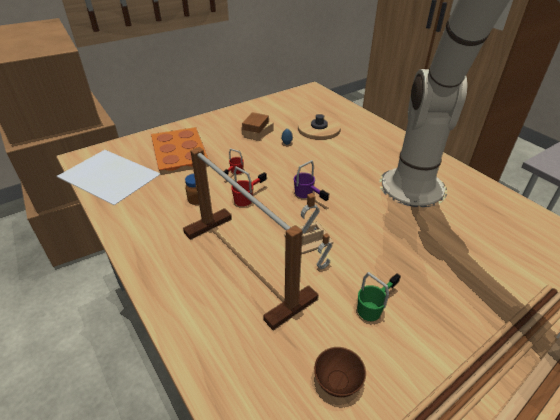

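View pics/top0.png

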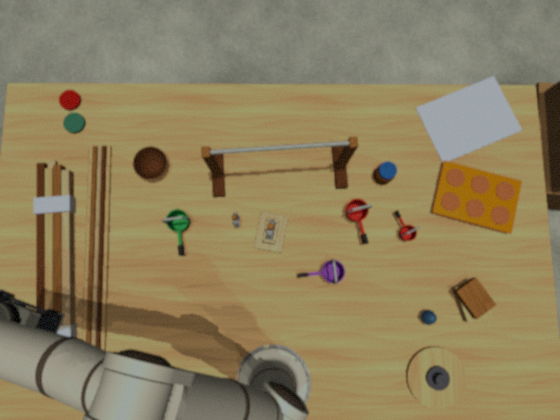

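View pics/wrist0.png

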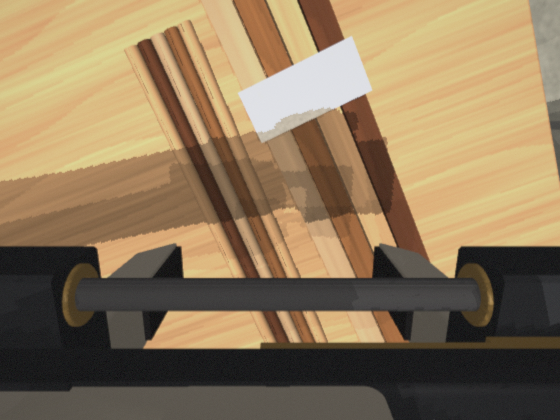

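Seen in the pictures:
- **Hooks:** one in the block at scene (312,212), top (269,230), and a smaller one at scene (325,250), top (236,219).
- **Pails:** a large red one at scene (243,192), top (357,210), and a small red one at scene (236,162), top (407,232). There is also a purple one at scene (305,185) and the green one at scene (372,300).
- **My choice:** the hook in the block and the large red pail. I'll check both in crops.

Run:
```python
import cv2
a=cv2.imread('pics/scene0.png'); t=cv2.imread('pics/top0.png')
cv2.imwrite('pics/c1.png',cv2.resize(a[130:290,190:350],None,fx=3.7,fy=3.7,interpolation=cv2.INTER_CUBIC))
cv2.imwrite('pics/c2.png',cv2.resize(t[120:290,200:430],None,fx=3.4,fy=3.4,interpolation=cv2.INTER_CUBIC))
```

```text
(no output)
```

View pics/c1.png

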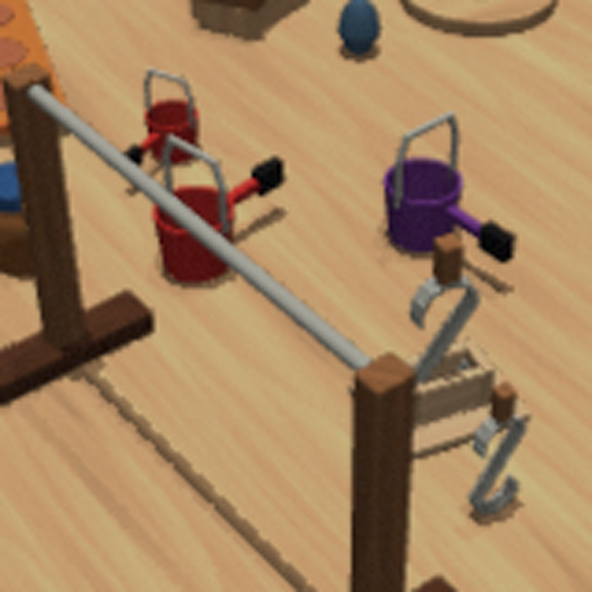

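View pics/c2.png

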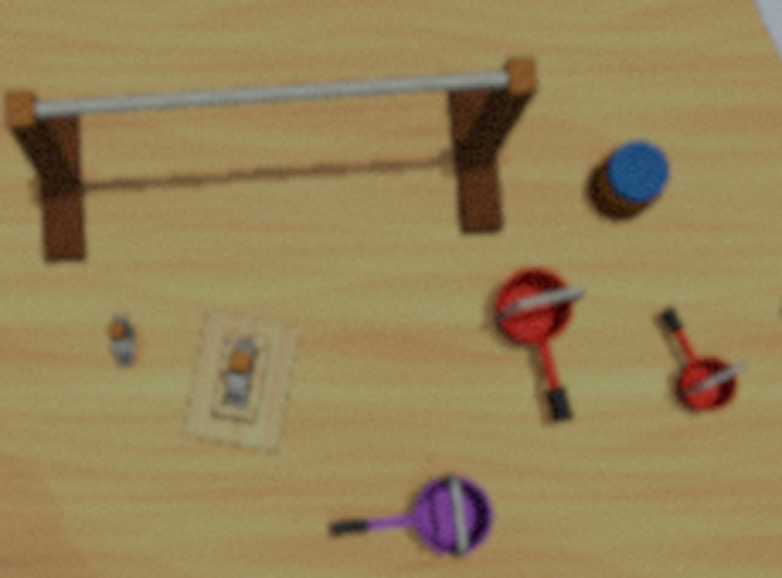

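The crops confirm it: the larger hook is in the block (c1 (445,300)), and the larger red pail has its black handle at c1 (268,176) and c2 (558,405). Now I'll measure them.

```bash
cat >> h.py <<'E'
def ray(c,u,v):
    r=R.from_rotvec(c['attitude']).apply([(u-c['cx'])/c['fx'],(v-c['cy'])/c['fy'],1.]); return np.array(c['eye']),r
def atz(c,u,v,z):
    e,r=ray(c,u,v); return e+r*(z-e[2])/r[2]
def tri(*obs):
    A=np.zeros((3,3));b=np.zeros(3)
    for c,u,v in obs:
        e,r=ray(c,u,v); r=r/np.linalg.norm(r); P=np.eye(3)-np.outer(r,r); A+=P;b+=P@e
    p=np.linalg.solve(A,b)
    return p,[round(1e3*np.linalg.norm(np.cross(p-ray(*o)[0],ray(*o)[1]/np.linalg.norm(ray(*o)[1]))),1) for o in obs]
def proj(c,p):
    q=R.from_rotvec(c['attitude']).inv().apply(np.array(p)-c['eye']); return q[...,0]/q[...,2]*c['fx']+c['cx'],q[...,1]/q[...,2]*c['fy']+c['cy']
import pickle
def ld(f): return pickle.load(open(f'pics/{f}.pkl','rb'))
E
python3 - <<'E'
from h import *
np.set_printoptions(precision=4,suppress=True)
s=ld('scene0');t=ld('top0')
T=lambda u,v:(t,200+(u-1.2)/3.4,120+(v-1.2)/3.4)
S=lambda u,v:(s,190+(u-1.3)/3.7,130+(v-1.3)/3.7)
print('rail L',atz(*T(38,109),.264),'R',atz(*T(508,79),.264))
print('rail scene far',atz(*S(35,92),.264),'near',atz(*S(365,365),.264))
print('posts',atz(*T(21,107),.274),atz(*T(521,75),.274), 'S',atz(*S(28,75),.274),atz(*S(385,373),.274))
q=np.array([atz(*T(*k),.010) for k in [(208,311),(298,328),(277,452),(186,434)]]);print('block',q,q.mean(0))
print('grip top',atz(*T(240,360),.171), 'grip S',atz(*S(449,259),.153))
print('handle',tri(T(558,405),S(268,176)),atz(*T(558,405),.05),atz(*S(268,176),.045))
print('rim',atz(*T(537,306),.06)); print('bail',atz(*T(500,313),.12),atz(*T(582,293),.12),'S',atz(*S(168,140),.12),atz(*S(220,165),.12))
E
```

```text
rail L [0.6571 0.1645 0.264 ] R [ 0.6822 -0.2112  0.264 ]
rail scene far [ 0.6842 -0.2067  0.264 ] near [0.6564 0.1609 0.264 ]
posts [0.6558 0.1765 0.274 ] [ 0.6824 -0.2199  0.274 ] S [ 0.6843 -0.2148  0.274 ] [0.6573 0.1814 0.274 ]
block [[ 0.5331  0.0363  0.01  ]
 [ 0.5167 -0.049   0.01  ]
 [ 0.3995 -0.0287  0.01  ]
 [ 0.4165  0.0565  0.01  ]] [0.4664 0.0038 0.01  ]
grip top [0.4669 0.0044 0.171 ] grip S [0.4669 0.0056 0.153 ]
handle (array([ 0.4406, -0.2874,  0.0437]), [np.float64(0.6), np.float64(0.6)]) [ 0.4396 -0.2857  0.05  ] [ 0.4419 -0.2863  0.045 ]
rim [ 0.5298 -0.2673  0.06  ]
bail [ 0.5143 -0.2233  0.12  ] [ 0.532  -0.2961  0.12  ] S [ 0.5388 -0.2895  0.12  ] [ 0.5214 -0.2331  0.12  ]
```

Rail: middle at (0.670, -0.020), yaw about +3.8°. Block and hook: (0.467, 0.005), yaw about -9.8°. Pail handle: (0.4405, -0.286, 0.044) by two views, pail yaw about 12.5°. Heights and sizes match the description. I'll move above the grip next.

```bash
python3 -m inch '[{"x":8,"y":-20,"z":0.3,"wz":2.1,"gripper":0.4},{"x":8,"y":-20,"z":0.3,"wz":2.1,"gripper":0.4},{"x":8,"y":-20,"z":0.3,"wz":2.1,"gripper":0.4},{"x":8,"y":-20,"z":0.3,"wz":2.1,"gripper":0.4},{"x":8,"y":-20,"z":0.3,"wz":2.1,"gripper":0.4},{"x":8,"y":-20,"z":0.3,"wz":2.1,"gripper":0.4},{"x":8,"y":-20,"z":0.3,"wz":2.1,"gripper":0.4},{"x":8,"y":-20,"z":0.3,"wz":2.1,"gripper":0.4},{"x":8,"y":-20,"z":0.3,"wz":2.1,"gripper":0.4},{"x":8,"y":-20,"z":0.3,"wz":2.1,"gripper":0.4},{"x":8,"y":-20,"z":0.3,"wz":2.1,"gripper":0.4},{"x":8,"y":-20,"z":0.3,"wz":2.1,"gripper":0.4},{"x":8,"y":-20,"z":0.3,"wz":2.1,"gripper":0.4},{"x":8,"y":-20,"z":0.3,"wz":2.1,"gripper":0.4},{"x":8,"y":-20,"z":0.3,"wz":2.1,"gripper":0.4},{"x":8,"y":-20,"z":0.3,"wz":2.1,"gripper":0.4},{"x":8,"y":-20,"z":0.3,"wz":2.1,"gripper":0.4},{"x":8,"y":-20,"z":0.3,"wz":2.1,"gripper":0.4},{"x":8,"y":-20,"z":0.3,"wz":2.1,"gripper":0.4},{"x":8,"y":-20,"z":0.3,"wz":2.1,"gripper":0.4}]' 10
python3 - <<'E'
from h import *
c=snap("wrist","wrist1")
p=R.from_rotvec(monitor.get_obs()['eef_rot']); print(p.as_matrix().round(3))
for z in (.171,.135): print(proj(c,[.467,.005,z]))
E
```

```text
[[-0.937  0.35  -0.001]
 [ 0.35   0.937 -0.001]
 [ 0.    -0.001 -1.   ]]
(np.float64(-228.05949815112808), np.float64(663.8716430694633))
(np.float64(-180.67025293311104), np.float64(612.5192838384908))invalid input at $[0]: expected keys x, y, z, wx, wy, wz, gripper
```

View pics/wrist1.png

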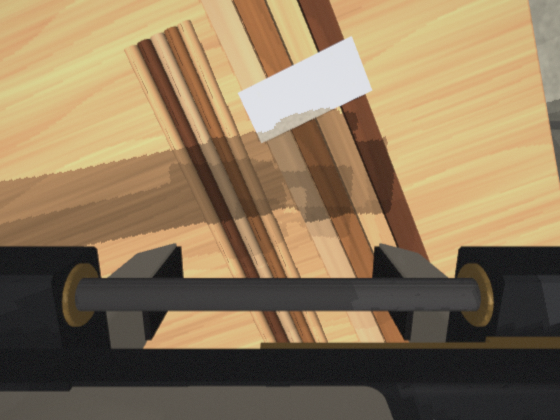

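The view hasn't changed because the move was refused: every key is needed in each row. I'll retype it with all of them.

```bash
python3 -m inch '[{"x":8,"y":-20,"z":0.3,"wx":0,"wy":0,"wz":2.1,"gripper":0.4},{"x":8,"y":-20,"z":0.3,"wx":0,"wy":0,"wz":2.1,"gripper":0.4},{"x":8,"y":-20,"z":0.3,"wx":0,"wy":0,"wz":2.1,"gripper":0.4},{"x":8,"y":-20,"z":0.3,"wx":0,"wy":0,"wz":2.1,"gripper":0.4},{"x":8,"y":-20,"z":0.3,"wx":0,"wy":0,"wz":2.1,"gripper":0.4},{"x":8,"y":-20,"z":0.3,"wx":0,"wy":0,"wz":2.1,"gripper":0.4},{"x":8,"y":-20,"z":0.3,"wx":0,"wy":0,"wz":2.1,"gripper":0.4},{"x":8,"y":-20,"z":0.3,"wx":0,"wy":0,"wz":2.1,"gripper":0.4},{"x":8,"y":-20,"z":0.3,"wx":0,"wy":0,"wz":2.1,"gripper":0.4},{"x":8,"y":-20,"z":0.3,"wx":0,"wy":0,"wz":2.1,"gripper":0.4},{"x":8,"y":-20,"z":0.3,"wx":0,"wy":0,"wz":2.1,"gripper":0.4},{"x":8,"y":-20,"z":0.3,"wx":0,"wy":0,"wz":2.1,"gripper":0.4},{"x":8,"y":-20,"z":0.3,"wx":0,"wy":0,"wz":2.1,"gripper":0.4},{"x":8,"y":-20,"z":0.3,"wx":0,"wy":0,"wz":2.1,"gripper":0.4},{"x":8,"y":-20,"z":0.3,"wx":0,"wy":0,"wz":2.1,"gripper":0.4},{"x":8,"y":-20,"z":0.3,"wx":0,"wy":0,"wz":2.1,"gripper":0.4},{"x":8,"y":-20,"z":0.3,"wx":0,"wy":0,"wz":2.1,"gripper":0.4},{"x":8,"y":-20,"z":0.3,"wx":0,"wy":0,"wz":2.1,"gripper":0.4},{"x":8,"y":-20,"z":0.3,"wx":0,"wy":0,"wz":2.1,"gripper":0.4},{"x":8,"y":-20,"z":0.3,"wx":0,"wy":0,"wz":2.1,"gripper":0.4}]' 10
python3 - <<'E'
from h import *
c=snap("wrist","wrist2")
p=R.from_rotvec(monitor.get_obs()['eef_rot']); print(p.as_matrix().round(3))
for z in (.171,.135): print(proj(c,[.467,.005,z]))
E
```

```text
time_s: 1.87
eef_pos: [0.467, 0.01, 0.2349]
eef_rot: [-0.27, -3.129, 0.001]
force: [-0.4, 0.3, -0.2]
opening: 0.0552
[[-0.985  0.171 -0.001]
 [ 0.171  0.985 -0.001]
 [ 0.    -0.001 -1.   ]]
(np.float64(269.6707149157875), np.float64(226.43675592615583))
(np.float64(270.74833922014056), np.float64(211.9824506570187))
```

View pics/wrist2.png

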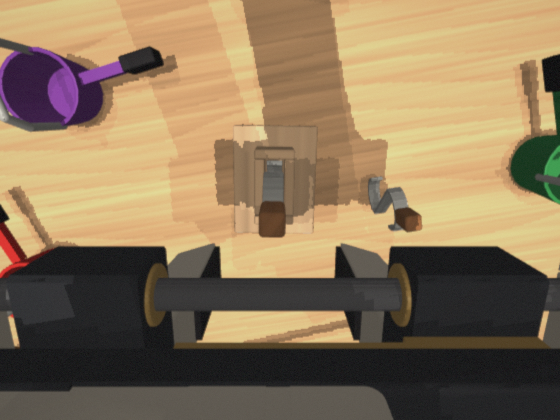

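The picture shows the grip at (272,218), squared up between the fingers, and the small hook off to the right at (395,200). Descending to grip it.

```bash
python3 -m inch '[{"x":0,"y":-0.12,"z":-1,"wx":0,"wy":0,"wz":0,"gripper":0.4},{"x":0,"y":-0.12,"z":-2,"wx":0,"wy":0,"wz":0,"gripper":0.4},{"x":0,"y":-0.12,"z":-2.7,"wx":0,"wy":0,"wz":0,"gripper":0.4},{"x":0,"y":-0.12,"z":-3.15,"wx":0,"wy":0,"wz":0,"gripper":0.4},{"x":0,"y":-0.12,"z":-3.15,"wx":0,"wy":0,"wz":0,"gripper":0.4},{"x":0,"y":-0.12,"z":-3.15,"wx":0,"wy":0,"wz":0,"gripper":0.4},{"x":0,"y":-0.12,"z":-3.15,"wx":0,"wy":0,"wz":0,"gripper":1},{"x":0,"y":-0.12,"z":-3.15,"wx":0,"wy":0,"wz":0,"gripper":1},{"x":0,"y":-0.12,"z":-3.15,"wx":0,"wy":0,"wz":0,"gripper":1},{"x":0,"y":-0.12,"z":-3.15,"wx":0,"wy":0,"wz":0,"gripper":1},{"x":0,"y":-0.12,"z":-3.15,"wx":0,"wy":0,"wz":0,"gripper":1},{"x":0,"y":-0.12,"z":-3.15,"wx":0,"wy":0,"wz":0,"gripper":1}]' 30
python3 - <<'E'
from h import *
snap("wrist","wrist3"); snap("scene","scene3")
E
```

```text
time_s: 2.92
eef_pos: [0.4673, 0.0064, 0.1409]
eef_rot: [0.269, 3.13, -0.001]
force: [-1.4, -0.1, -0.0]
opening: 0.0194
```

View pics/wrist3.png

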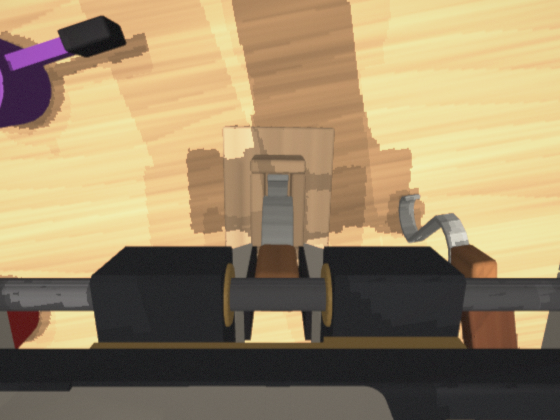

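The grip is between the pads (276,262), opening 19 mm. Lifting straight up.

```bash
python3 -m inch '[{"x":0,"y":0,"z":0.2,"wx":0,"wy":0,"wz":0,"gripper":1},{"x":0,"y":0,"z":0.6,"wx":0,"wy":0,"wz":0,"gripper":1},{"x":0,"y":0,"z":1.2,"wx":0,"wy":0,"wz":0,"gripper":1},{"x":0,"y":0,"z":1.9,"wx":0,"wy":0,"wz":0,"gripper":1},{"x":0,"y":0,"z":2.7,"wx":0,"wy":0,"wz":0.4,"gripper":1},{"x":0,"y":0,"z":3.5,"wx":0,"wy":0,"wz":0.9,"gripper":1},{"x":0,"y":0,"z":4.3,"wx":0,"wy":0,"wz":1.4,"gripper":1},{"x":0,"y":0,"z":5.1,"wx":0,"wy":0,"wz":1.9,"gripper":1},{"x":0,"y":0,"z":5.9,"wx":0,"wy":0,"wz":2.4,"gripper":1},{"x":0,"y":0,"z":6.5,"wx":0,"wy":0,"wz":2.7,"gripper":1},{"x":0,"y":0,"z":6.8,"wx":0,"wy":0,"wz":2.7,"gripper":1},{"x":0,"y":0,"z":6.8,"wx":0,"wy":0,"wz":2.7,"gripper":1},{"x":0,"y":0,"z":6.8,"wx":0,"wy":0,"wz":2.7,"gripper":1}]' 30
python3 - <<'E'
from h import *
snap("wrist","wrist4"); c=snap("scene","scene4")
cv2.imwrite('pics/c4.png',cv2.resize(c['frame'][60:260,160:400,::-1],None,fx=3,fy=3,interpolation=cv2.INTER_CUBIC))
E
```

```text
time_s: 4.1
eef_pos: [0.467, 0.0063, 0.3443]
eef_rot: [0.099, -3.14, 0.001]
force: [0.4, 0.1, -2.5]
opening: 0.0179
```

View pics/c4.png

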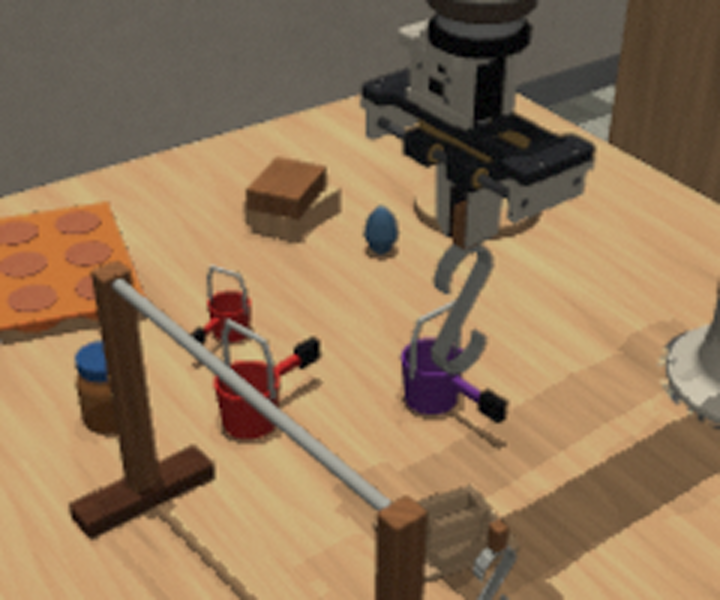

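View pics/wrist4.png

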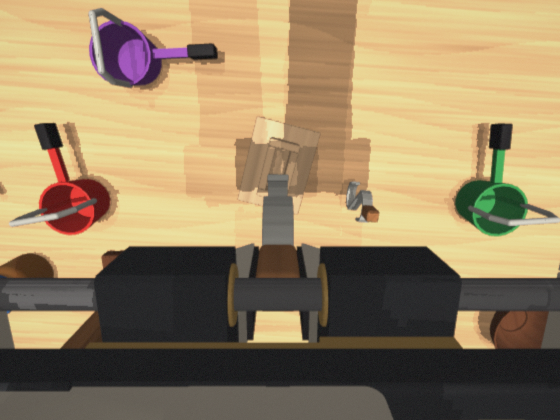

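The hook is upright in the grip and clear, with the green and red pails on either side. Next I'll move it over the rail's middle.

```bash
python3 -m inch '[{"x":0.2,"y":0,"z":0,"wx":0,"wy":0,"wz":0,"gripper":1},{"x":0.6,"y":0,"z":0,"wx":0,"wy":0,"wz":0,"gripper":1},{"x":1.2,"y":-0.1,"z":0,"wx":0,"wy":0,"wz":0,"gripper":1},{"x":1.9,"y":-0.2,"z":0,"wx":0,"wy":0,"wz":0,"gripper":1},{"x":2.6,"y":-0.3,"z":0,"wx":0,"wy":0,"wz":0,"gripper":1},{"x":3.3,"y":-0.4,"z":0,"wx":0,"wy":0,"wz":0,"gripper":1},{"x":4,"y":-0.5,"z":0,"wx":0,"wy":0,"wz":0,"gripper":1},{"x":4.7,"y":-0.6,"z":0,"wx":0,"wy":0,"wz":0,"gripper":1},{"x":5.4,"y":-0.7,"z":0,"wx":0,"wy":0,"wz":0,"gripper":1},{"x":6.1,"y":-0.8,"z":0,"wx":0,"wy":0,"wz":0,"gripper":1},{"x":6.5,"y":-0.87,"z":0,"wx":0,"wy":0,"wz":0,"gripper":1},{"x":6.77,"y":-0.87,"z":0,"wx":0,"wy":0,"wz":0,"gripper":1},{"x":6.77,"y":-0.87,"z":0,"wx":0,"wy":0,"wz":0,"gripper":1},{"x":6.77,"y":-0.87,"z":0,"wx":0,"wy":0,"wz":0,"gripper":1},{"x":6.77,"y":-0.87,"z":0,"wx":0,"wy":0,"wz":0,"gripper":1}]' 30
python3 - <<'E'
from h import *
c=snap("wrist","wrist5"); s=snap("scene","scene5")
cv2.imwrite('pics/c5.png',cv2.resize(s['frame'][60:260,160:400,::-1],None,fx=3,fy=3,interpolation=cv2.INTER_CUBIC))
E
```

```text
time_s: 5.45
eef_pos: [0.6687, -0.0199, 0.3421]
eef_rot: [0.099, -3.135, 0.002]
force: [-2.4, -0.7, -4.7]
opening: 0.0177
```

View pics/c5.png

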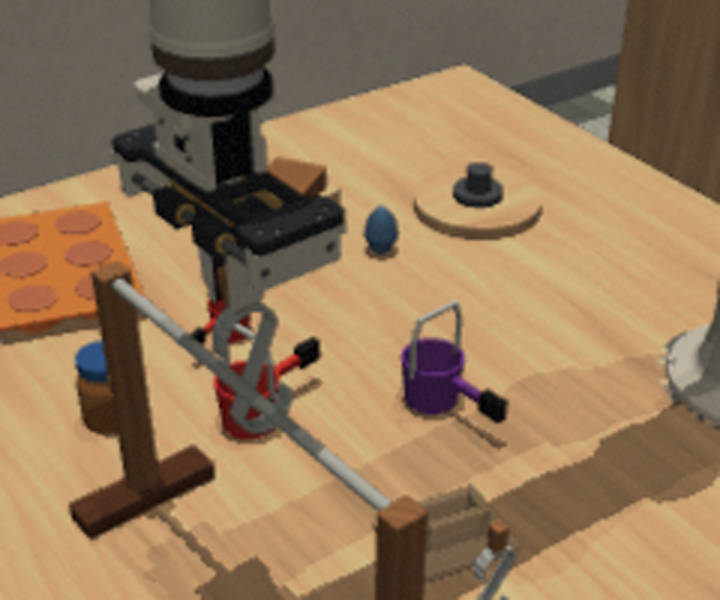

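View pics/wrist5.png

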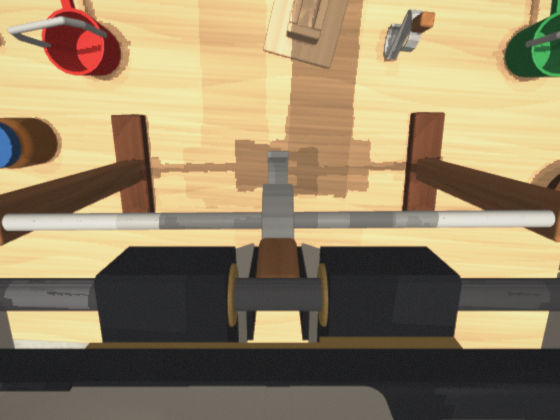

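The wrist picture shows the bar level at row 220, with the hook square to it at column 278. The force reading of -2.4 N shows the slanted shank is already touching the bar. The bar is at hook height 53 mm, where the shank is in the way. I'll back off, lower beside the open side, then go in again.

```bash
python3 -m inch '[{"x":-0.3,"y":0,"z":0,"wx":0,"wy":0,"wz":0,"gripper":1},{"x":-0.6,"y":0,"z":0,"wx":0,"wy":0,"wz":0,"gripper":1},{"x":-0.6,"y":0,"z":0,"wx":0,"wy":0,"wz":0,"gripper":1},{"x":-0.6,"y":0,"z":0,"wx":0,"wy":0,"wz":0,"gripper":1}]' 40
python3 - <<'E'
from h import *
c=snap("wrist","wrist6"); s=snap("scene","scene6")
cv2.imwrite('pics/c6.png',cv2.resize(s['frame'][120:230,190:310,::-1],None,fx=5,fy=5,interpolation=cv2.INTER_CUBIC))
E
```

```text
time_s: 5.88
eef_pos: [0.6512, -0.0199, 0.3447]
eef_rot: [-0.099, 3.14, -0.002]
force: [0.1, -0.9, -0.5]
opening: 0.0175
```

View pics/c6.png

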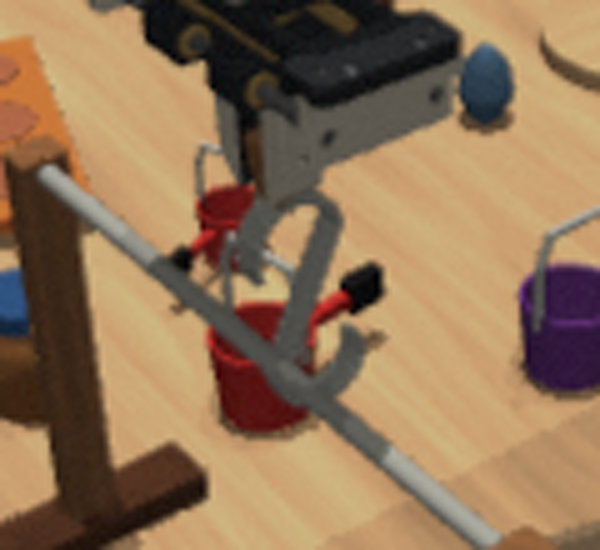

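Free of contact now (force near 0). The hook looks upright, so I'll check its tilt by projecting its model.

```bash
cat >> h.py <<'E'
def hookpts():
    # centreline of the S
    pts=[(-24,27)]
    a=np.linspace(np.pi,2*np.pi,15); pts+=[(24*np.cos(t),25+22.5*np.sin(t)) for t in a]
    pts+=[(-24,98)]
    a=np.linspace(np.pi,0,15); pts+=[(24*np.cos(t),99+23.5*np.sin(t)) for t in a]
    pts+=[(24,90)]
    return np.array([(x,0,z) for x,z in pts])/1e3
def overlay(f,pos,yaw,box,k,out,pitch=0):
    c=ld(f); P=R.from_euler('ZY',[yaw,pitch],degrees=True).apply(hookpts())+pos
    u,v=proj(c,P); im=c['frame'][:,:,::-1][box[1]:box[3],box[0]:box[2]]
    im=cv2.resize(im,None,fx=k,fy=k,interpolation=cv2.INTER_CUBIC)
    q=np.stack([(u+.5-box[0])*k,(v+.5-box[1])*k],1).astype(np.int32)
    cv2.polylines(im,[q],False,(0,255,255),1); cv2.imwrite(f'pics/{out}.png',im)
E
python3 - <<'E'
from h import *
overlay('scene6',np.array([.6512,-.0205,.3447-.1309]),3.6,(190,120,310,230),5,'o6')
E
```

```text
(no output)
```

View pics/o6.png

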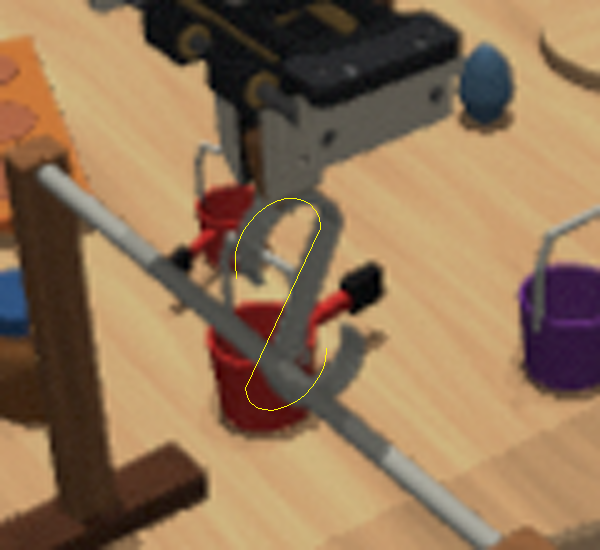

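Run:
```python
from h import *
for i,(dx,th) in enumerate([(0,6),(-.004,4),(-.004,6),(-.005,2)]):
    g=np.array([.6512,-.0205,.3447+.0121])+R.from_euler('Z',3.6,degrees=True).apply([dx,0,0])
    o=g-R.from_euler('ZY',[3.6,th],degrees=True).apply([0,0,.143])
    overlay('scene6',o,3.6,(220,145,280,215),6,f'o6_{i}',th)
a=[cv2.imread(f'pics/o6_{i}.png')[:300] for i in range(4)]
cv2.imwrite('pics/o6g.png',np.vstack([np.hstack(a[:2]),np.hstack(a[2:])]))
```

```text
(no output)
```

View pics/o6g.png

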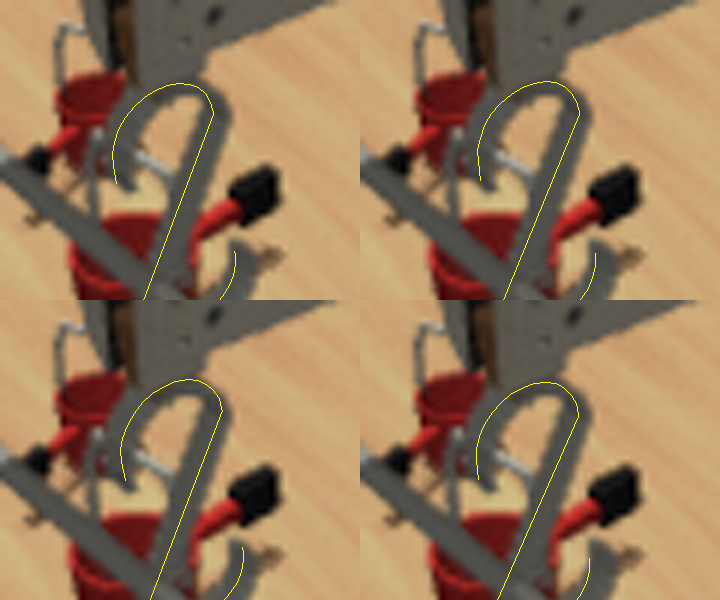

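Best match is the lower left overlay: the touch turned the hook about 6° in the grip, bottom towards the robot, and shifted it about 5 mm in -x. I'll correct that with the tool's pitch while lowering 25 mm on the free side.

```bash
python3 -m inch '[{"x":0,"y":0,"z":0,"wx":0,"wy":-0.4,"wz":0,"gripper":1},{"x":0,"y":0,"z":0,"wx":0,"wy":-0.8,"wz":0,"gripper":1},{"x":0,"y":0,"z":-0.2,"wx":0,"wy":-1.2,"wz":0,"gripper":1},{"x":0,"y":0,"z":-0.4,"wx":0,"wy":-1.2,"wz":0,"gripper":1},{"x":0,"y":0,"z":-0.6,"wx":0,"wy":-1.2,"wz":0,"gripper":1},{"x":0,"y":0,"z":-0.83,"wx":0,"wy":-1.2,"wz":0,"gripper":1},{"x":0,"y":0,"z":-0.83,"wx":0,"wy":-1.2,"wz":0,"gripper":1},{"x":0,"y":0,"z":-0.83,"wx":0,"wy":-1.2,"wz":0,"gripper":1}]' 40
python3 - <<'E'
from h import *
s=snap("scene","scene7")
o=monitor.get_obs(); p=o['eef_pos']
for i,(dx,th) in enumerate([(-.003,0),(-.006,0),(-.003,2),(-.006,2)]):
    g=p+R.from_euler('Z',3.6,degrees=True).apply([dx,0,.0121])+[0,-.0005,0]
    oo=g-R.from_euler('ZY',[3.6,th],degrees=True).apply([0,0,.143])
    overlay('scene7',oo,3.6,(215,150,285,220),6,f'o7_{i}',th)
a=[cv2.imread(f'pics/o7_{i}.png')[:300,40:] for i in range(4)]
cv2.imwrite('pics/o7g.png',np.vstack([np.hstack(a[:2]),np.hstack(a[2:])]))
E
```

```text
time_s: 6.65
eef_pos: [0.6513, -0.0199, 0.3179]
eef_rot: [-0.096, 3.039, -0.007]
force: [0.5, -0.3, -1.4]
opening: 0.0174
```

View pics/o7g.png

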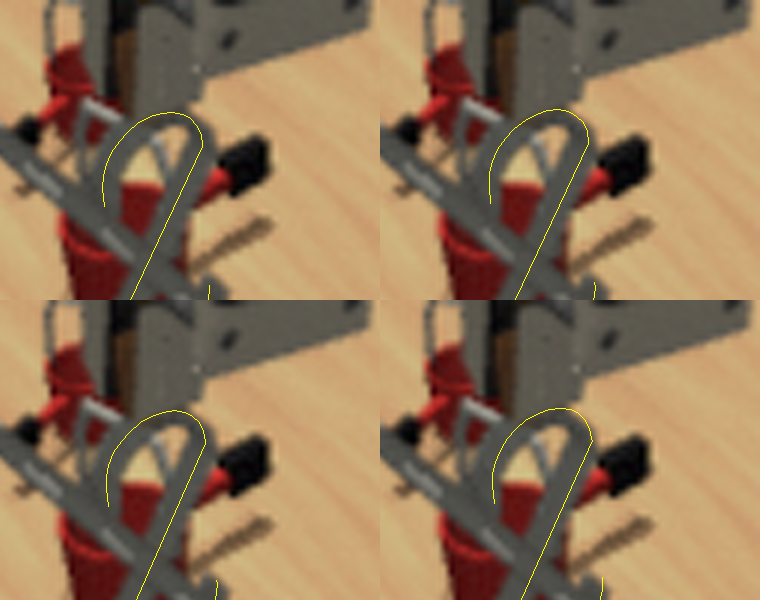

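The hook is upright now, and overlay 4 shows about -7 mm offset. The bar at this height runs just below the open end. Going forward 20 mm, then lowering 20 mm.

```bash
python3 -m inch '[{"x":0.2,"y":0,"z":0,"wx":0,"wy":0,"wz":0,"gripper":1},{"x":0.45,"y":0,"z":0,"wx":0,"wy":0,"wz":0,"gripper":1},{"x":0.67,"y":0,"z":0,"wx":0,"wy":0,"wz":0,"gripper":1},{"x":0.67,"y":0,"z":0,"wx":0,"wy":0,"wz":0,"gripper":1},{"x":0.67,"y":0,"z":-0.2,"wx":0,"wy":0,"wz":0,"gripper":1},{"x":0.67,"y":0,"z":-0.4,"wx":0,"wy":0,"wz":0,"gripper":1},{"x":0.67,"y":0,"z":-0.67,"wx":0,"wy":0,"wz":0,"gripper":1},{"x":0.67,"y":0,"z":-0.67,"wx":0,"wy":0,"wz":0,"gripper":1},{"x":0.67,"y":0,"z":-0.67,"wx":0,"wy":0,"wz":0,"gripper":1}]' 40
python3 - <<'E'
from h import *
s=snap("scene","scene8"); w=snap("wrist","wrist8")
cv2.imwrite('pics/c8.png',cv2.resize(s['frame'][140:230,190:310,::-1],None,fx=6,fy=6,interpolation=cv2.INTER_CUBIC))
E
```

```text
time_s: 7.45
eef_pos: [0.6708, -0.0199, 0.2972]
eef_rot: [-0.096, 3.04, -0.007]
force: [0.2, -1.0, -1.7]
opening: 0.0178
```

View pics/c8.png

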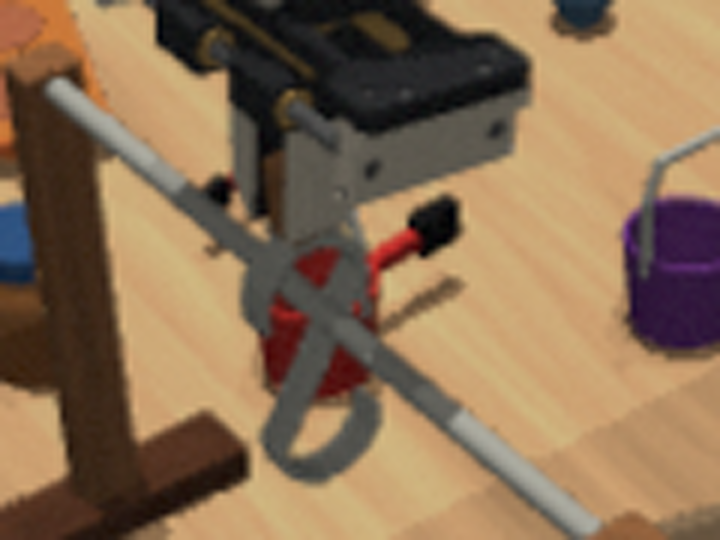

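View pics/wrist8.png

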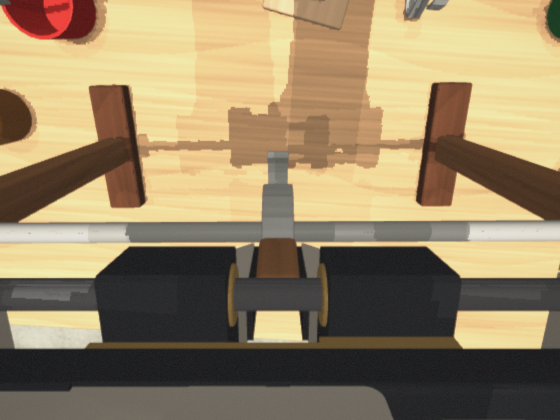

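The bar now runs behind the open end and in front of the shank (c8 (265,275) to (335,310)), with no contact force. Going 5 mm forward and lowering to seat it.

```bash
python3 -m inch '[{"x":0.15,"y":0,"z":-0.1,"wx":0,"wy":0,"wz":0,"gripper":1},{"x":0.2,"y":0,"z":-0.25,"wx":0,"wy":0,"wz":0,"gripper":1},{"x":0.2,"y":0,"z":-0.4,"wx":0,"wy":0,"wz":0,"gripper":1},{"x":0.2,"y":0,"z":-0.4,"wx":0,"wy":0,"wz":0,"gripper":1},{"x":0.2,"y":0,"z":-0.4,"wx":0,"wy":0,"wz":0,"gripper":1}]' 40
python3 -m inch '[{"x":0,"y":0,"z":-0.05,"wx":0,"wy":0,"wz":0,"gripper":1},{"x":0,"y":0,"z":-0.1,"wx":0,"wy":0,"wz":0,"gripper":1},{"x":0,"y":0,"z":-0.1,"wx":0,"wy":0,"wz":0,"gripper":1}]' 40
python3 - <<'E'
from h import *
s=snap("scene","scene9")
cv2.imwrite('pics/c9.png',cv2.resize(s['frame'][140:230,190:310,::-1],None,fx=6,fy=6,interpolation=cv2.INTER_CUBIC))
E
```

```text
time_s: 7.97
eef_pos: [0.6772, -0.0199, 0.2857]
eef_rot: [-0.096, 3.039, -0.007]
force: [0.4, 0.3, -2.2]
opening: 0.0178
time_s: 8.22
eef_pos: [0.677, -0.0199, 0.2823]
eef_rot: [-0.096, 3.039, -0.007]
force: [0.5, -0.2, -1.3]
opening: 0.0177
```

View pics/c9.png

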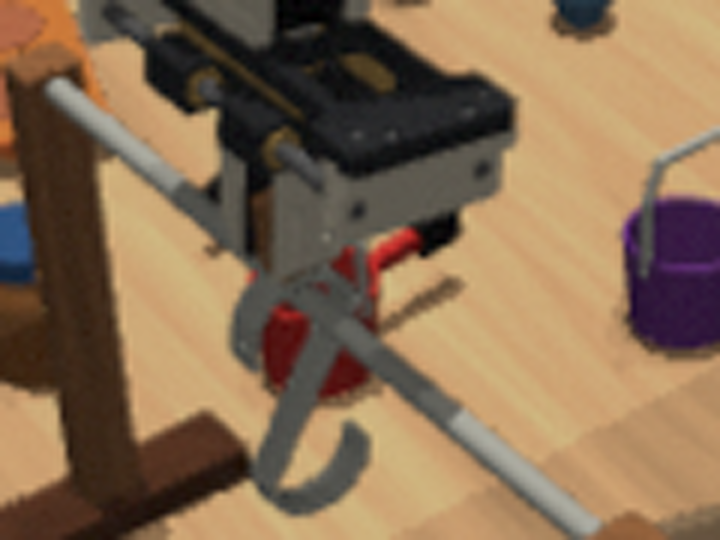

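The hook is over the bar and nearly seated. I'll lower in small steps until it is.

```bash
python3 -m inch '[{"x":0,"y":0,"z":-0.05,"wx":0,"wy":0,"wz":0,"gripper":1},{"x":0,"y":0,"z":-0.05,"wx":0,"wy":0,"wz":0,"gripper":1}]' 40
python3 -m inch '[{"x":0,"y":0,"z":-0.05,"wx":0,"wy":0,"wz":0,"gripper":1},{"x":0,"y":0,"z":-0.05,"wx":0,"wy":0,"wz":0,"gripper":1}]' 40
python3 -m inch '[{"x":0,"y":0,"z":-0.05,"wx":0,"wy":0,"wz":0,"gripper":1},{"x":0,"y":0,"z":-0.05,"wx":0,"wy":0,"wz":0,"gripper":1}]' 40
```

```text
time_s: 8.43
eef_pos: [0.677, -0.0198, 0.2808]
eef_rot: [-0.096, 3.039, -0.007]
force: [0.5, -0.4, -1.8]
opening: 0.0176
time_s: 8.6
eef_pos: [0.6771, -0.0199, 0.2807]
eef_rot: [-0.096, 3.039, -0.007]
force: [-2.6, -0.8, 4.9]
opening: 0.0176
time_s: 8.77
eef_pos: [0.6771, -0.0199, 0.2807]
eef_rot: [-0.096, 3.038, -0.007]
force: [-3.2, 0.1, 5.8]
opening: 0.0181
```

Seated, with +5 N at z 0.2807. Releasing and going straight up.

```bash
python3 -m inch '[{"x":0,"y":0,"z":0.02,"wx":0,"wy":0,"wz":0,"gripper":0.75},{"x":0,"y":0,"z":0.02,"wx":0,"wy":0,"wz":0,"gripper":0.6},{"x":0,"y":0,"z":0.02,"wx":0,"wy":0,"wz":0,"gripper":0.5},{"x":0,"y":0,"z":0.02,"wx":0,"wy":0,"wz":0,"gripper":0.5},{"x":0,"y":0,"z":0.02,"wx":0,"wy":0,"wz":0,"gripper":0.5},{"x":0,"y":0,"z":0.3,"wx":0,"wy":0,"wz":0,"gripper":0.5},{"x":0,"y":0,"z":0.8,"wx":0,"wy":0,"wz":0,"gripper":0.5},{"x":0,"y":0,"z":1.6,"wx":0,"wy":0,"wz":0,"gripper":0.5},{"x":0,"y":0,"z":2.4,"wx":0,"wy":1.2,"wz":0,"gripper":0.5},{"x":0,"y":0,"z":3,"wx":0,"wy":1.2,"wz":0,"gripper":0.5},{"x":0,"y":0,"z":3,"wx":0,"wy":1.2,"wz":0,"gripper":0.5}]' 40
python3 - <<'E'
from h import *
s=snap("scene","scene10"); snap("wrist","wrist10"); snap("top","top10")
cv2.imwrite('pics/c10.png',cv2.resize(s['frame'][130:230,190:310,::-1],None,fx=6,fy=6,interpolation=cv2.INTER_CUBIC))
E
```

```text
time_s: 9.68
eef_pos: [0.6796, -0.0198, 0.3749]
eef_rot: [-0.099, 3.136, -0.002]
force: [0.2, 0.4, 0.7]
opening: 0.046
```

View pics/c10.png

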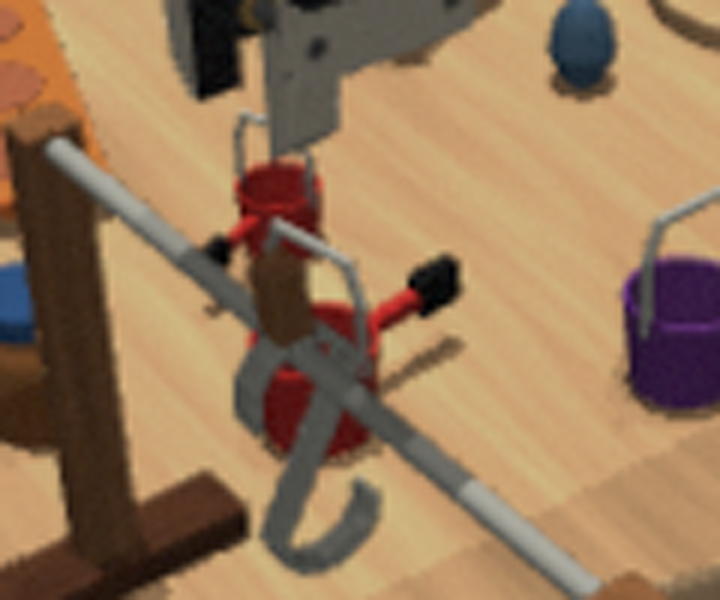

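View pics/wrist10.png

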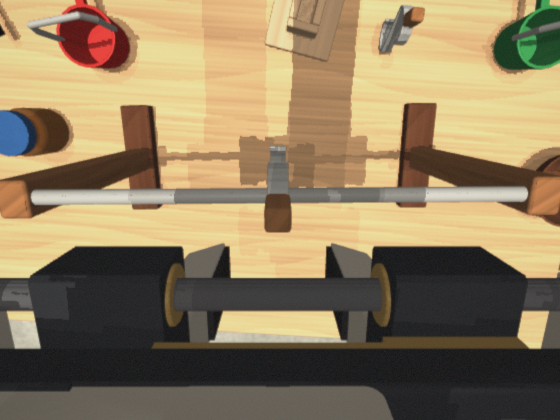

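The hook hangs upright from the middle of the bar, grip on top at wrist10 (278,212) and lower curl facing the robot. Next, above the pail's handle.

```bash
python3 -m inch '[{"x":-1,"y":-1,"z":0,"wx":0,"wy":0,"wz":0,"gripper":0.4},{"x":-8,"y":-8.9,"z":-5.8,"wx":0,"wy":0,"wz":1.8,"gripper":0.4},{"x":-8,"y":-8.9,"z":-5.8,"wx":0,"wy":0,"wz":1.8,"gripper":0.4},{"x":-8,"y":-8.9,"z":-5.8,"wx":0,"wy":0,"wz":1.8,"gripper":0.4},{"x":-8,"y":-8.9,"z":-5.8,"wx":0,"wy":0,"wz":1.8,"gripper":0.4},{"x":-8,"y":-8.9,"z":-5.8,"wx":0,"wy":0,"wz":1.8,"gripper":0.4},{"x":-8,"y":-8.9,"z":-5.8,"wx":0,"wy":0,"wz":1.8,"gripper":0.4},{"x":-8,"y":-8.9,"z":-5.8,"wx":0,"wy":0,"wz":1.8,"gripper":0.4},{"x":-8,"y":-8.9,"z":-5.8,"wx":0,"wy":0,"wz":1.8,"gripper":0.4},{"x":-8,"y":-8.9,"z":-5.8,"wx":0,"wy":0,"wz":1.8,"gripper":0.4},{"x":-8,"y":-8.9,"z":-5.8,"wx":0,"wy":0,"wz":1.8,"gripper":0.4},{"x":-8,"y":-8.9,"z":-5.8,"wx":0,"wy":0,"wz":1.8,"gripper":0.4},{"x":-8,"y":-8.9,"z":-5.8,"wx":0,"wy":0,"wz":1.8,"gripper":0.4},{"x":-8,"y":-8.9,"z":-5.8,"wx":0,"wy":0,"wz":1.8,"gripper":0.4}]' 40
python3 - <<'E'
from h import *
snap("wrist","wrist11"); s=snap("scene","scene11"); snap("top","top11")
cv2.imwrite('pics/c11.png',cv2.resize(s['frame'][130:230,190:310,::-1],None,fx=6,fy=6,interpolation=cv2.INTER_CUBIC))
E
```

```text
time_s: 11.0
eef_pos: [0.4382, -0.2856, 0.1969]
eef_rot: [0.349, -3.122, 0.002]
force: [0.1, -0.1, -0.6]
opening: 0.0551
```

View pics/wrist11.png

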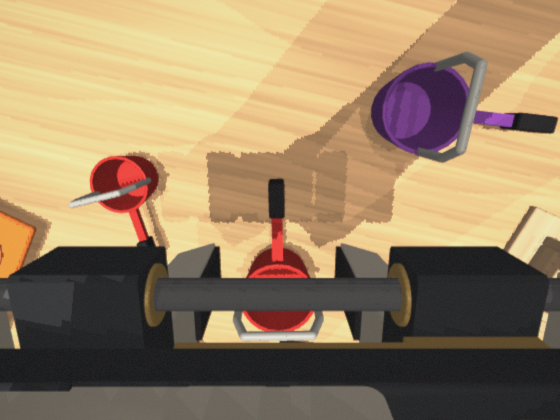

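View pics/c11.png

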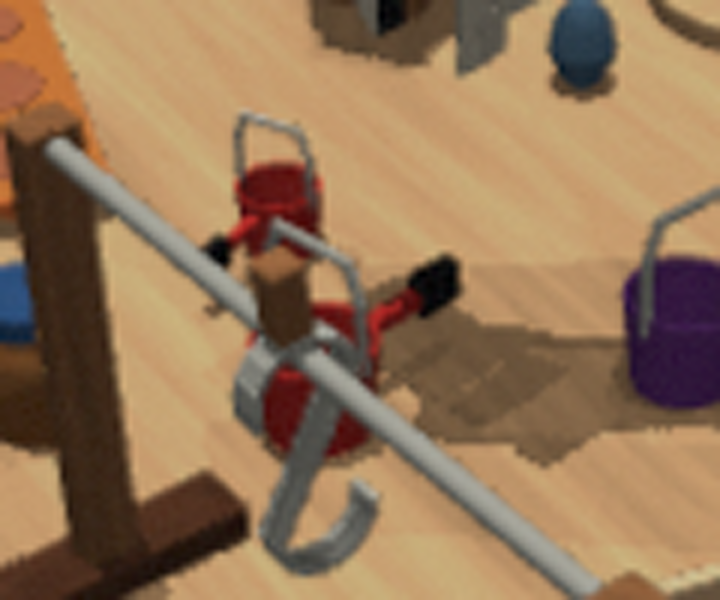

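View pics/top11.png

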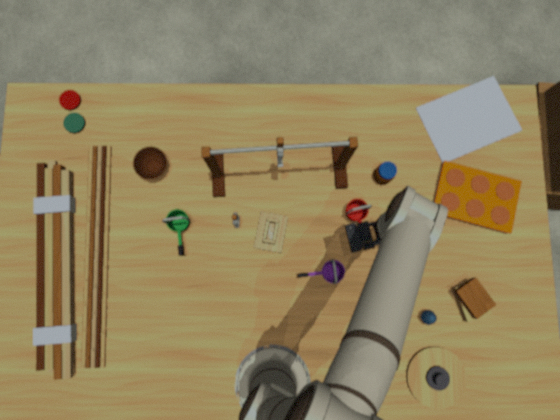

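The handle is at wrist11 (277,199), in line with the finger centre and square to the jaws. The top view has the hook at (280,150), mid-rail. Next, exact handle and hook poses.

Run:
```python
from h import *
np.set_printoptions(precision=4,suppress=True)
w=ld('wrist11');s=ld('scene11');t=ld('top11')
for v,z in((180,.058),(199,.05),(218,.058)): print(atz(w,277,v,z))
print('bail',atz(w,244,337,.12),atz(w,316,337,.12))
cv2.imwrite('pics/t11.png',cv2.resize(t['frame'][125:185,240:320,::-1],None,fx=9,fy=9,interpolation=cv2.INTER_CUBIC))
o=np.array([.672,-.0198,.150])
for i,(dx,th) in enumerate([(0,0),(-.003,0),(0,4),(0,-3)]):
    g=o+np.array([dx,0,.120]); oo=g-R.from_euler('ZY',[3.8,th],degrees=True).apply([0,0,.12])
    overlay('scene11',oo,3.8,(220,165,280,230),6,f'o{i}',th)
a=[cv2.imread(f'pics/o{i}.png')[:300] for i in range(4)]
cv2.imwrite('pics/o11g.png',np.vstack([np.hstack(a[:2]),np.hstack(a[2:])]))
```

```text
[ 0.4221 -0.2898  0.058 ]
[ 0.4401 -0.2857  0.05  ]
[ 0.4549 -0.2823  0.058 ]
bail [ 0.5345 -0.2897  0.12  ] [ 0.5223 -0.2365  0.12  ]
```

View pics/o11g.png

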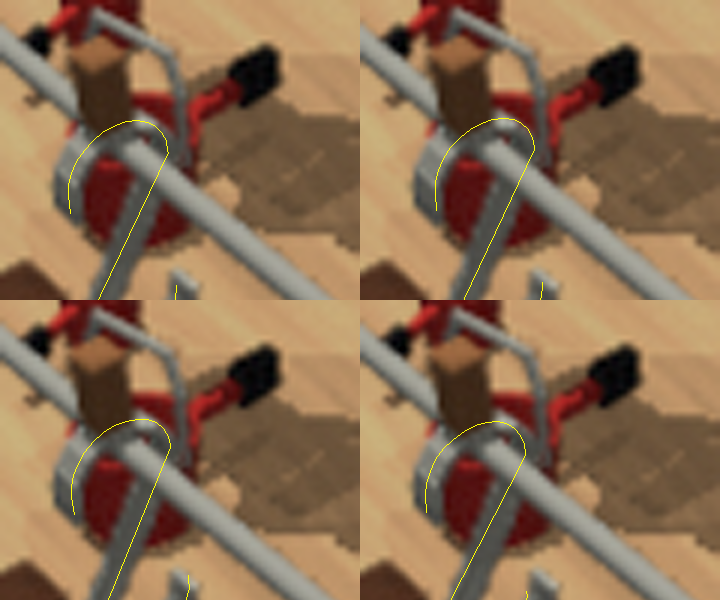

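View pics/t11.png

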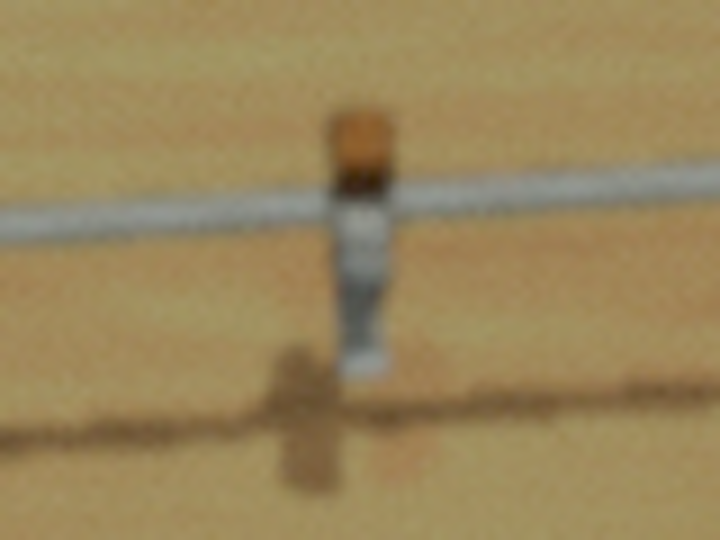

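Run:
```python
from h import *
np.set_printoptions(precision=4,suppress=True)
t=ld('top11');s=ld('scene11')
T=lambda u,v:(t,240+u/9-.45,125+v/9-.45)
print('lip',atz(*T(364,360),.177),'grip',atz(*T(362,135),.311))
S=lambda u,v:(s,190+u/6-.42,130+v/6-.42)
print('lip tri',tri(T(364,360),S(367,495)),'grip tri',tri(T(362,135),S(282,265)))
```

```text
lip [ 0.6441 -0.0238  0.177 ] grip [ 0.6764 -0.0217  0.311 ]
lip tri (array([ 0.6436, -0.0229,  0.174 ]), [np.float64(1.6), np.float64(1.6)]) grip tri (array([ 0.6762, -0.0208,  0.3078]), [np.float64(1.5), np.float64(1.5)])
```

The lip triangulates to (0.644, -0.023, 0.175), which is 26 mm on the robot side of the bar as it should be, with the hook tilted only about 3°. The handle is at (0.440, -0.286). Descending to grip it.

```bash
python3 -m inch '[{"x":0.06,"y":0,"z":-1,"wx":0,"wy":0,"wz":0,"gripper":0.4},{"x":0.06,"y":0,"z":-2,"wx":0,"wy":0,"wz":0,"gripper":0.4},{"x":0.06,"y":0,"z":-3,"wx":0,"wy":0,"wz":0,"gripper":0.4},{"x":0.06,"y":0,"z":-4,"wx":0,"wy":0,"wz":0,"gripper":0.4},{"x":0.06,"y":0,"z":-4.9,"wx":0,"wy":0,"wz":0,"gripper":0.4},{"x":0.06,"y":0,"z":-5.5,"wx":0,"wy":0,"wz":0,"gripper":0.4},{"x":0.06,"y":0,"z":-5.7,"wx":0,"wy":0,"wz":0,"gripper":0.4},{"x":0.06,"y":0,"z":-5.7,"wx":0,"wy":0,"wz":0,"gripper":0.4},{"x":0.06,"y":0,"z":-5.7,"wx":0,"wy":0,"wz":0,"gripper":0.7},{"x":0.06,"y":0,"z":-5.7,"wx":0,"wy":0,"wz":0,"gripper":1},{"x":0.06,"y":0,"z":-5.7,"wx":0,"wy":0,"wz":0,"gripper":1},{"x":0.06,"y":0,"z":-5.7,"wx":0,"wy":0,"wz":0,"gripper":1},{"x":0.06,"y":0,"z":-5.7,"wx":0,"wy":0,"wz":0,"gripper":1},{"x":0.06,"y":0,"z":-5.7,"wx":0,"wy":0,"wz":0,"gripper":1}]' 55
python3 - <<'E'
from h import *
snap("wrist","wrist12")
E
```

```text
time_s: 12.32
eef_pos: [0.4404, -0.2861, 0.0266]
eef_rot: [-0.349, 3.122, -0.004]
force: [0.0, 1.3, -0.6]
opening: 0.0196
```

View pics/wrist12.png

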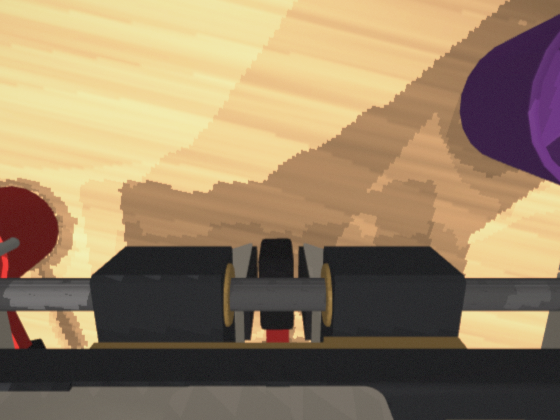

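The handle is between the pads at (276,285). The fingers are still closing, so I'll hold until shut and then lift.

```bash
python3 -m inch '[{"x":0,"y":0,"z":0,"wx":0,"wy":0,"wz":0,"gripper":1},{"x":0,"y":0,"z":0,"wx":0,"wy":0,"wz":0,"gripper":1},{"x":0,"y":0,"z":0,"wx":0,"wy":0,"wz":0,"gripper":1},{"x":0,"y":0,"z":0,"wx":0,"wy":0,"wz":0,"gripper":1},{"x":0,"y":0,"z":0.1,"wx":0,"wy":0,"wz":0,"gripper":1},{"x":0,"y":0,"z":0.3,"wx":0,"wy":0,"wz":0,"gripper":1},{"x":0,"y":0,"z":0.6,"wx":0,"wy":0,"wz":0,"gripper":1},{"x":0,"y":0,"z":1,"wx":0,"wy":0,"wz":-0.4,"gripper":1},{"x":0,"y":0,"z":1.5,"wx":0,"wy":0,"wz":-0.8,"gripper":1},{"x":0,"y":0,"z":2,"wx":0,"wy":0,"wz":-1.2,"gripper":1},{"x":0,"y":0,"z":2.5,"wx":0,"wy":0,"wz":-1.6,"gripper":1},{"x":0,"y":0,"z":2.8,"wx":0,"wy":0,"wz":-1.75,"gripper":1},{"x":0,"y":0,"z":2.8,"wx":0,"wy":0,"wz":-1.75,"gripper":1},{"x":0,"y":0,"z":2.8,"wx":0,"wy":0,"wz":-1.75,"gripper":1}]' 55
python3 - <<'E'
from h import *
snap("wrist","wrist13");s=snap("scene","scene13");t=snap("top","top13")
cv2.imwrite('pics/c13.png',np.hstack([cv2.resize(s['frame'][100:230,190:310,::-1],(360,390)),cv2.resize(t['frame'][130:290,240:400,::-1],(390,390),interpolation=cv2.INTER_CUBIC)]))
E
```

```text
time_s: 13.53
eef_pos: [0.4407, -0.2862, 0.1111]
eef_rot: [-0.111, 3.138, -0.005]
force: [-0.2, -0.1, -0.7]
opening: 0.0142
```

View pics/c13.png

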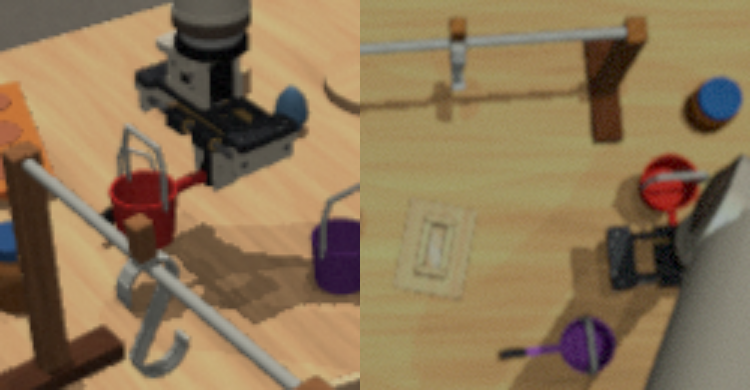

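View pics/wrist13.png

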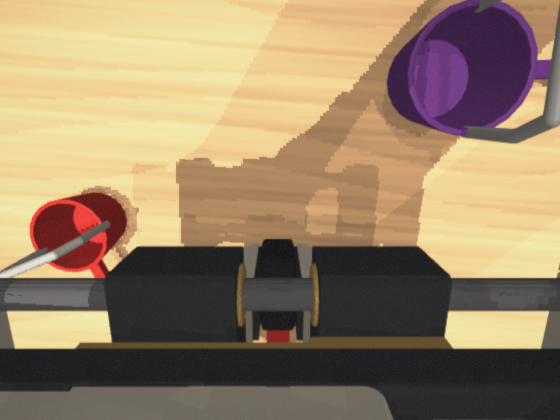

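The pail is held level, opening 14.2 mm, tool yaw about 4°. The rail and hook are undisturbed. Carrying it in front of the hook, still short of the lip.

```bash
python3 -m inch '[{"x":0.1,"y":0.2,"z":0,"wx":0,"wy":0,"wz":0,"gripper":1},{"x":0.2,"y":0.6,"z":0,"wx":0,"wy":0,"wz":0,"gripper":1},{"x":0.4,"y":1.2,"z":0,"wx":0,"wy":0,"wz":0,"gripper":1},{"x":0.6,"y":1.9,"z":0,"wx":0,"wy":0,"wz":0,"gripper":1},{"x":0.8,"y":2.6,"z":0,"wx":0,"wy":0,"wz":0,"gripper":1},{"x":1,"y":3.3,"z":0,"wx":0,"wy":0,"wz":0,"gripper":1},{"x":1.2,"y":4,"z":0,"wx":0,"wy":0,"wz":0,"gripper":1},{"x":1.4,"y":4.7,"z":0,"wx":0,"wy":0,"wz":0,"gripper":1},{"x":1.6,"y":5.4,"z":0,"wx":0,"wy":0,"wz":0,"gripper":1},{"x":1.8,"y":6.1,"z":0,"wx":0,"wy":0,"wz":0,"gripper":1},{"x":1.9,"y":6.8,"z":0,"wx":0,"wy":0,"wz":0,"gripper":1},{"x":2,"y":7.4,"z":0,"wx":0,"wy":0,"wz":0,"gripper":1},{"x":2.1,"y":7.9,"z":0,"wx":0,"wy":0,"wz":0,"gripper":1},{"x":2.2,"y":8.3,"z":0,"wx":0,"wy":0,"wz":0,"gripper":1},{"x":2.3,"y":8.6,"z":0,"wx":0,"wy":0,"wz":0,"gripper":1},{"x":2.3,"y":8.6,"z":0,"wx":0,"wy":0,"wz":0,"gripper":1},{"x":2.3,"y":8.6,"z":0,"wx":0,"wy":0,"wz":0,"gripper":1}]' 55
python3 - <<'E'
from h import *
s=snap("scene","scene14");t=snap("top","top14")
cv2.imwrite('pics/c14.png',cv2.resize(s['frame'][130:230,190:310,::-1],None,fx=6,fy=6,interpolation=cv2.INTER_CUBIC))
cv2.imwrite('pics/t14.png',cv2.resize(t['frame'][125:225,230:330,::-1],None,fx=6,fy=6,interpolation=cv2.INTER_CUBIC))
E
```

```text
time_s: 15.1
eef_pos: [0.5084, -0.0268, 0.1093]
eef_rot: [0.113, -3.138, 0.002]
force: [0.0, -0.6, -0.9]
opening: 0.0135
```

View pics/c14.png

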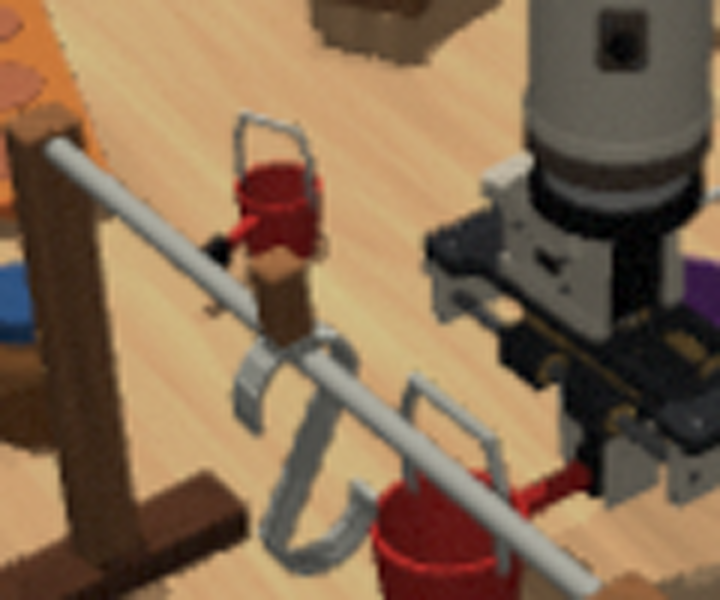

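View pics/t14.png

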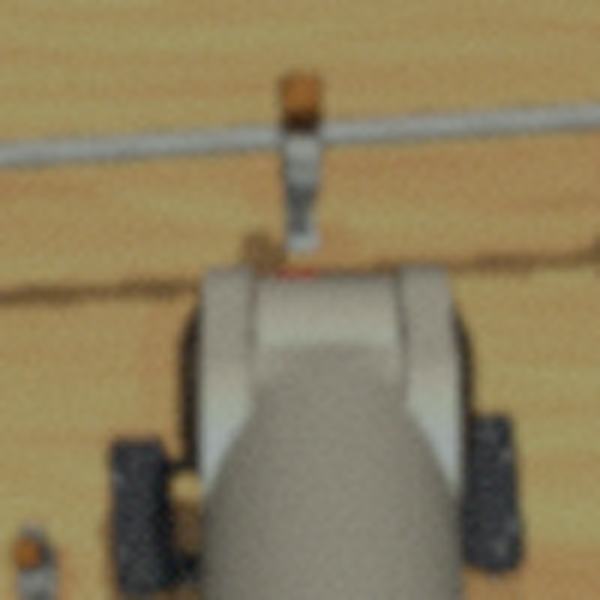

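The bail's top bar shows from (413,383) to (495,440), and the lip is at (365,492). Checking its position against the lip.

Run:
```python
from h import *
np.set_printoptions(precision=4,suppress=True)
s=ld('scene14')
S=lambda u,v:(s,190+u/6-.42,130+v/6-.42)
for z in (.195,.2025): print(atz(*S(413,383),z),atz(*S(495,438),z),atz(*S(454,410),z))
print('lip',atz(*S(367,492),.177))
o=monitor.get_obs();p=o['eef_pos'];y=np.radians(4.1)
print('kin bail',p+[.09*np.cos(y),.09*np.sin(y),.0934])
print(proj(s,p+[.09*np.cos(y),.09*np.sin(y),.0934]), S(454,410)[1:])
```

```text
[ 0.5987 -0.0529  0.195 ] [ 0.5903 -0.0012  0.195 ] [ 0.5942 -0.027   0.195 ]
[ 0.6037 -0.0447  0.2025] [0.5953 0.0065 0.2025] [ 0.5993 -0.019   0.2025]
lip [ 0.6433 -0.0201  0.177 ]
kin bail [ 0.5979 -0.022   0.2028]
(np.float64(265.04721279116063), np.float64(197.04682897918195)) (265.24666666666667, 197.91333333333333)
```

Camera and kinematics agree: the bail is at (0.598, -0.021, 0.203) and the lip at x 0.6435. Lowering 9 mm and going in over the lip by 60 mm.

```bash
python3 -m inch '[{"x":0,"y":0,"z":-0.15,"wx":0,"wy":0,"wz":0,"gripper":1},{"x":0.1,"y":0,"z":-0.25,"wx":0,"wy":0,"wz":0,"gripper":1},{"x":0.3,"y":0,"z":-0.25,"wx":0,"wy":0,"wz":0,"gripper":1},{"x":0.6,"y":0,"z":-0.25,"wx":0,"wy":0,"wz":0,"gripper":1},{"x":0.9,"y":0,"z":-0.25,"wx":0,"wy":0,"wz":0,"gripper":1},{"x":1.2,"y":0,"z":-0.25,"wx":0,"wy":0,"wz":0,"gripper":1},{"x":1.5,"y":0,"z":-0.25,"wx":0,"wy":0,"wz":0,"gripper":1},{"x":1.8,"y":0,"z":-0.25,"wx":0,"wy":0,"wz":0,"gripper":1},{"x":2,"y":0,"z":-0.25,"wx":0,"wy":0,"wz":0,"gripper":1},{"x":2,"y":0,"z":-0.25,"wx":0,"wy":0,"wz":0,"gripper":1},{"x":2,"y":0,"z":-0.25,"wx":0,"wy":0,"wz":0,"gripper":1}]' 55
python3 - <<'E'
from h import *
s=snap("scene","scene15");snap("wrist","wrist15")
cv2.imwrite('pics/c15.png',cv2.resize(s['frame'][130:230,190:310,::-1],None,fx=6,fy=6,interpolation=cv2.INTER_CUBIC))
E
```

```text
time_s: 16.12
eef_pos: [0.5682, -0.0284, 0.1017]
eef_rot: [0.109, -3.137, 0.003]
force: [0.2, -0.2, -0.9]
opening: 0.0138
```

View pics/c15.png

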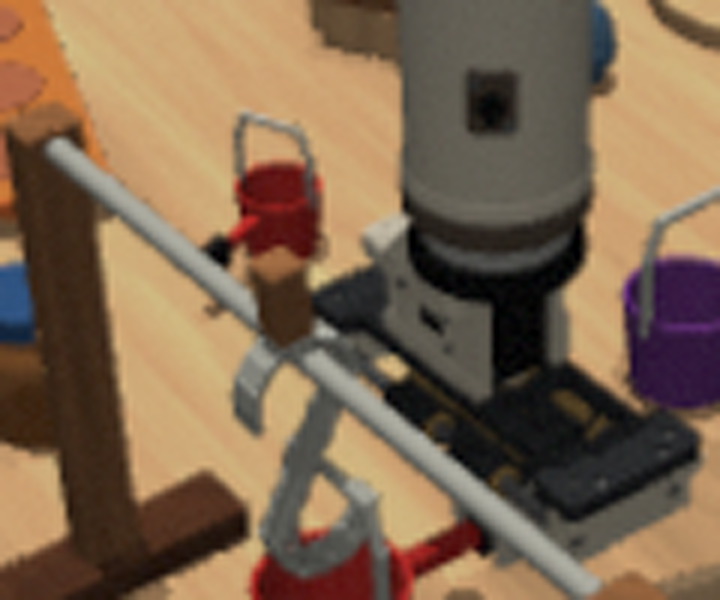

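The bail bar runs behind the shank and over the curl (325,465) to (375,495), with no contact force. Lowering.

```bash
python3 -m inch '[{"x":0,"y":0,"z":-0.15,"wx":0,"wy":0,"wz":0,"gripper":1},{"x":0,"y":0,"z":-0.35,"wx":0,"wy":0,"wz":0,"gripper":1},{"x":0.05,"y":0,"z":-0.55,"wx":0,"wy":0,"wz":0,"gripper":1},{"x":0.1,"y":0,"z":-0.75,"wx":0,"wy":0,"wz":0,"gripper":1},{"x":0.1,"y":0,"z":-0.75,"wx":0,"wy":0,"wz":0,"gripper":1},{"x":0.1,"y":0,"z":-0.75,"wx":0,"wy":0,"wz":0,"gripper":1}]' 55
python3 - <<'E'
from h import *
s=snap("scene","scene16")
cv2.imwrite('pics/c16.png',cv2.resize(s['frame'][130:230,190:310,::-1],None,fx=6,fy=6,interpolation=cv2.INTER_CUBIC))
E
```

```text
time_s: 16.72
eef_pos: [0.57, -0.0284, 0.0784]
eef_rot: [0.109, -3.135, 0.003]
force: [0.6, -0.5, -1.2]
opening: 0.0138
```

View pics/c16.png

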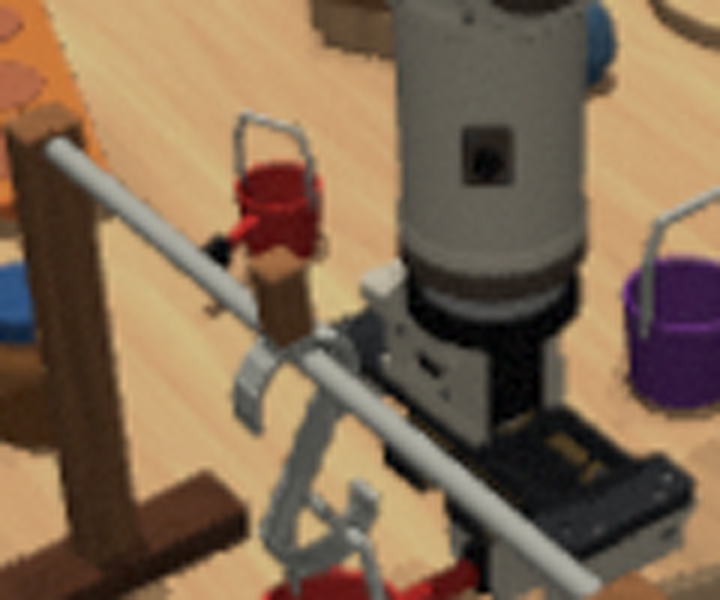

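The bail now lies inside the curl, (312,500) to (365,535), below the lip tip at (365,490). I'll lower on until the hook takes the weight.

```bash
python3 -m inch '[{"x":0.1,"y":0,"z":-0.1,"wx":0,"wy":0,"wz":0,"gripper":1},{"x":0.15,"y":0,"z":-0.25,"wx":0,"wy":0,"wz":0,"gripper":1},{"x":0.15,"y":0,"z":-0.35,"wx":0,"wy":0,"wz":0,"gripper":1},{"x":0.15,"y":0,"z":-0.35,"wx":0,"wy":0,"wz":0,"gripper":1}]' 55
python3 -m inch '[{"x":0,"y":0,"z":-0.05,"wx":0,"wy":0,"wz":0,"gripper":1},{"x":0,"y":0,"z":-0.05,"wx":0,"wy":0,"wz":0,"gripper":1}]' 55
python3 - <<'E'
from h import *
s=snap("scene","scene17")
cv2.imwrite('pics/c17.png',cv2.resize(s['frame'][130:230,190:310,::-1],None,fx=6,fy=6,interpolation=cv2.INTER_CUBIC))
E
```

```text
time_s: 17.1
eef_pos: [0.5744, -0.0284, 0.0675]
eef_rot: [0.109, -3.135, 0.003]
force: [-0.8, 0.1, -1.7]
opening: 0.0135
time_s: 17.27
eef_pos: [0.574, -0.0284, 0.0655]
eef_rot: [0.109, -3.134, 0.003]
force: [0.3, 0.4, -0.6]
opening: 0.0138
```

View pics/c17.png

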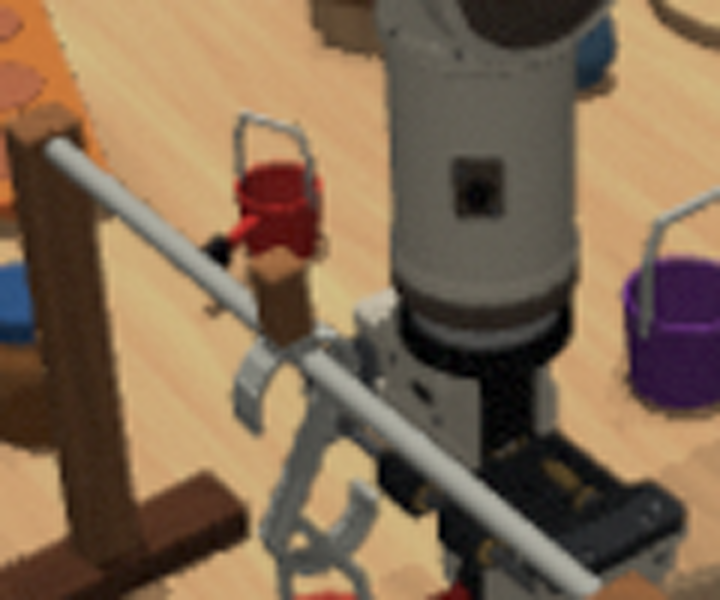

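```bash
python3 -m inch '[{"x":0,"y":0,"z":-0.05,"wx":0,"wy":0,"wz":0,"gripper":1},{"x":0,"y":0,"z":-0.05,"wx":0,"wy":0,"wz":0,"gripper":1}]' 55
python3 -m inch '[{"x":0,"y":0,"z":-0.05,"wx":0,"wy":0,"wz":0,"gripper":1},{"x":0,"y":0,"z":-0.05,"wx":0,"wy":0,"wz":0,"gripper":1}]' 55
python3 -m inch '[{"x":0,"y":0,"z":-0.05,"wx":0,"wy":0,"wz":0,"gripper":1},{"x":0,"y":0,"z":-0.05,"wx":0,"wy":0,"wz":0,"gripper":1}]' 55
```

```text
time_s: 17.48
eef_pos: [0.5749, -0.0284, 0.0646]
eef_rot: [0.109, -3.136, 0.003]
force: [0.0, 0.6, 1.8]
opening: 0.0135
time_s: 17.65
eef_pos: [0.5763, -0.0284, 0.064]
eef_rot: [0.109, -3.139, 0.003]
force: [0.5, 0.2, 5.2]
opening: 0.0137
time_s: 17.82
eef_pos: [0.5778, -0.0283, 0.0634]
eef_rot: [-0.109, 3.138, -0.003]
force: [-0.4, -0.3, 6.4]
opening: 0.0132
```

The hook carries the load now. Easing up by 1.5 mm to drop the surplus, then opening slowly.

```bash
python3 -m inch '[{"x":0,"y":0,"z":0.05,"wx":0,"wy":0,"wz":0,"gripper":1},{"x":0,"y":0,"z":0.05,"wx":0,"wy":0,"wz":0,"gripper":1},{"x":0,"y":0,"z":0.05,"wx":0,"wy":0,"wz":0,"gripper":1}]' 10
python3 -m inch '[{"x":0,"y":0,"z":0,"wx":0,"wy":0,"wz":0,"gripper":0.82},{"x":0,"y":0,"z":0,"wx":0,"wy":0,"wz":0,"gripper":0.79},{"x":0,"y":0,"z":0,"wx":0,"wy":0,"wz":0,"gripper":0.76},{"x":0,"y":0,"z":0,"wx":0,"wy":0,"wz":0,"gripper":0.72},{"x":0,"y":0,"z":0,"wx":0,"wy":0,"wz":0,"gripper":0.6},{"x":0,"y":0,"z":0,"wx":0,"wy":0,"wz":0,"gripper":0.4},{"x":0,"y":0,"z":0,"wx":0,"wy":0,"wz":0,"gripper":0.4},{"x":0,"y":0,"z":0,"wx":0,"wy":0,"wz":0,"gripper":0.4}]' 10
python3 - <<'E'
from h import *
s=snap("scene","scene18");snap("wrist","wrist18")
cv2.imwrite('pics/c18.png',cv2.resize(s['frame'][130:250,190:330,::-1],None,fx=5,fy=5,interpolation=cv2.INTER_CUBIC))
E
```

```text
time_s: 18.07
eef_pos: [0.5771, -0.0284, 0.0645]
eef_rot: [-0.109, 3.139, -0.003]
force: [-1.0, 0.1, -0.7]
opening: 0.014
time_s: 18.73
eef_pos: [0.577, -0.0284, 0.0645]
eef_rot: [-0.109, 3.139, -0.003]
force: [-1.4, -0.1, 0.3]
opening: 0.048
```

View pics/c18.png

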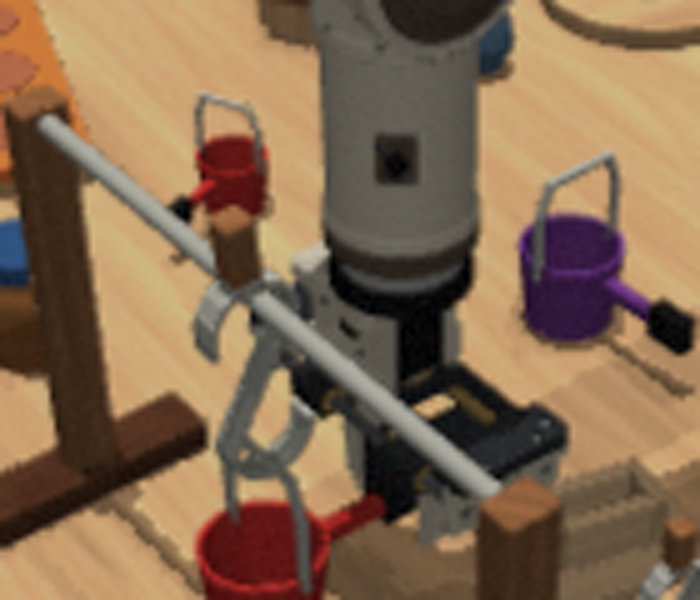

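View pics/wrist18.png

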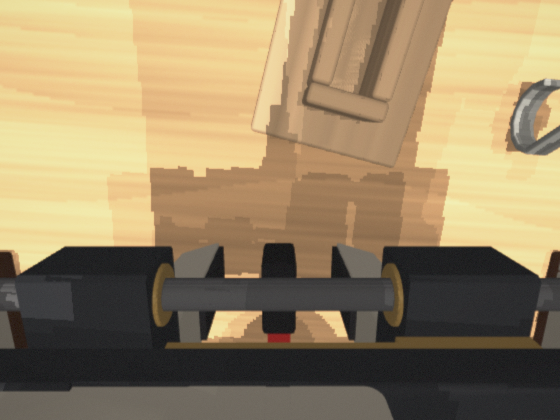

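Released: the handle is free between the open fingers at (279,288), and the pail hangs from the curl. Backing off and up.

```bash
python3 -m inch '[{"x":-0.2,"y":0,"z":0.1,"wx":0,"wy":0,"wz":0,"gripper":0.4},{"x":-0.5,"y":-0.03,"z":0.5,"wx":0,"wy":0,"wz":0,"gripper":0.4},{"x":-0.8,"y":-0.05,"z":1,"wx":0,"wy":0,"wz":0,"gripper":0.4},{"x":-1.2,"y":-0.05,"z":1.8,"wx":0,"wy":0,"wz":0,"gripper":0.4},{"x":-1.6,"y":-0.05,"z":2.8,"wx":0,"wy":0,"wz":0,"gripper":0.4},{"x":-2.2,"y":-0.05,"z":3.8,"wx":0,"wy":0,"wz":0,"gripper":0.4},{"x":-3,"y":0,"z":4.5,"wx":0,"wy":0,"wz":0,"gripper":0.4},{"x":-4,"y":0,"z":5,"wx":0,"wy":0,"wz":0,"gripper":0.4},{"x":-4,"y":0,"z":5,"wx":0,"wy":0,"wz":0,"gripper":0.4},{"x":-4,"y":0,"z":5,"wx":0,"wy":0,"wz":0,"gripper":0.4}]' 10
python3 - <<'E'
from h import *
s=snap("scene","scene19");snap("wrist","wrist19")
cv2.imwrite('pics/c19.png',cv2.resize(s['frame'][130:250,190:330,::-1],None,fx=5,fy=5,interpolation=cv2.INTER_CUBIC))
E
```

```text
time_s: 19.67
eef_pos: [0.4565, -0.0285, 0.2158]
eef_rot: [-0.109, 3.136, -0.003]
force: [-0.4, -0.4, -0.3]
opening: 0.0549
```

```bash
python3 -m inch '[{"x":0,"y":0,"z":0,"wx":0,"wy":0,"wz":0,"gripper":0.4},{"x":0,"y":0,"z":0,"wx":0,"wy":0,"wz":0,"gripper":0.4},{"x":0,"y":0,"z":0,"wx":0,"wy":0,"wz":0,"gripper":0.4},{"x":0,"y":0,"z":0,"wx":0,"wy":0,"wz":0,"gripper":0.4},{"x":0,"y":0,"z":0,"wx":0,"wy":0,"wz":0,"gripper":0.4},{"x":0,"y":0,"z":0,"wx":0,"wy":0,"wz":0,"gripper":0.4},{"x":0,"y":0,"z":0,"wx":0,"wy":0,"wz":0,"gripper":0.4},{"x":0,"y":0,"z":0,"wx":0,"wy":0,"wz":0,"gripper":0.4},{"x":0,"y":0,"z":0,"wx":0,"wy":0,"wz":0,"gripper":0.4},{"x":0,"y":0,"z":0,"wx":0,"wy":0,"wz":0,"gripper":0.4},{"x":0,"y":0,"z":0,"wx":0,"wy":0,"wz":0,"gripper":0.4},{"x":0,"y":0,"z":0,"wx":0,"wy":0,"wz":0,"gripper":0.4},{"x":0,"y":0,"z":0,"wx":0,"wy":0,"wz":0,"gripper":0.4},{"x":0,"y":0,"z":0,"wx":0,"wy":0,"wz":0,"gripper":0.4},{"x":0,"y":0,"z":0,"wx":0,"wy":0,"wz":0,"gripper":0.4},{"x":0,"y":0,"z":0,"wx":0,"wy":0,"wz":0,"gripper":0.4}]' 10
python3 - <<'E'
from h import *
F=[]
for i in range(4): F.append(snap("scene",f"scene2{i}")['frame'].astype(int))
s=F[-1].astype('uint8')
cv2.imwrite('pics/c20.png',cv2.resize(s[130:250,190:330,::-1],None,fx=5,fy=5,interpolation=cv2.INTER_CUBIC))
a=ld('scene19')['frame'].astype(int)[130:260,190:330]
print([abs(f[130:260,190:330]-F[0][130:260,190:330]).max() for f in F],[abs(f[130:260,190:330]-F[0][130:260,190:330]).mean() for f in F], abs(a-F[0][130:260,190:330]).mean())
snap("top","top20")
E
```

```text
time_s: 21.1
eef_pos: [0.4574, -0.0283, 0.2145]
eef_rot: [-0.109, 3.138, -0.003]
force: [-0.3, 0.2, 0.4]
opening: 0.0553
[np.int64(0), np.int64(15), np.int64(24), np.int64(26)] [np.float64(0.0), np.float64(1.3863186813186814), np.float64(1.3938095238095238), np.float64(1.3856959706959706)] 2.261282051282051
```

View pics/c19.png

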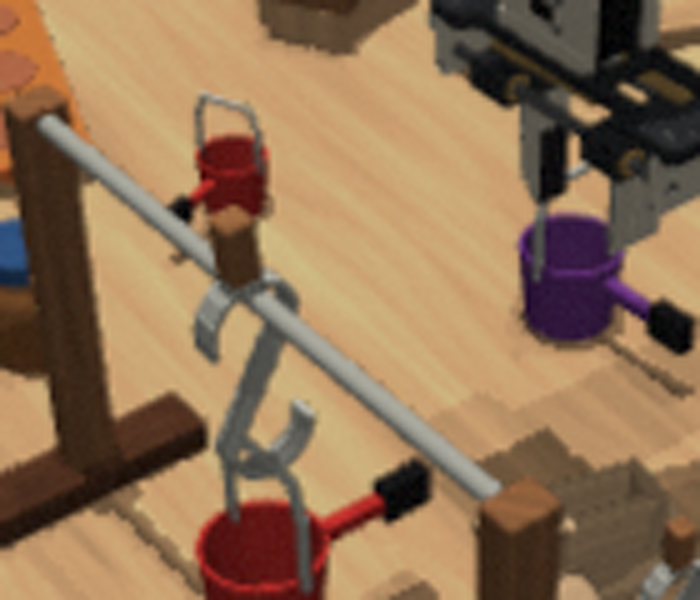

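View pics/c20.png

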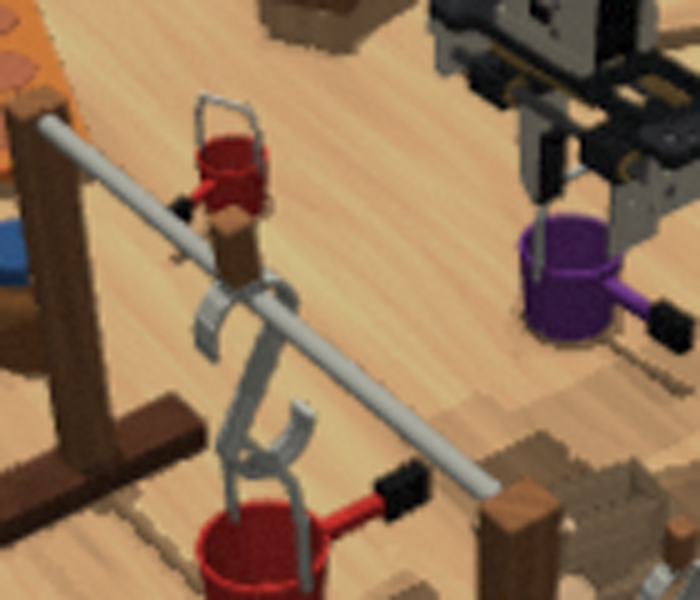

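View pics/top20.png

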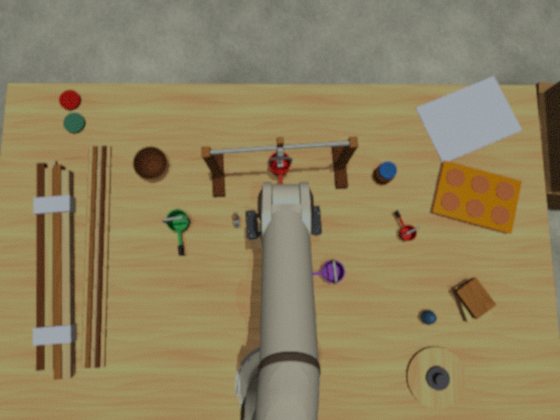

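The two crops, 1.4 s apart, show the hook on the bar and the bail in the bottom of the curl (255,465), with nothing moving. The gripper is clear. In the top view the green pail (178,221), bowl (150,162) and jar (386,172) are where they began. Handing in.

```bash
python3 -c "
from rig import finish_job
print(finish_job())"
```

```text
the job is handed in; nothing more can be done
None
```

The hook now hangs over the middle of the rail, grip on top and lower curl facing the robot. The larger red pail hangs by its bail from that curl. I handed the job in at about 21 s of the 64 s allowed.

**Last checks:** Two pictures 1.4 s apart, and four taken in quick succession after them, show the hook and pail still, with only image noise between them. The gripper was clear, with force readings near zero. By eye in the top view, the green pail, bowl and jar had not moved.

**What went wrong:** On my first approach to the rail, the hook's shank touched the bar with a few newtons. That turned the hook about 6° in the grip. I backed off, corrected the tilt and went in below the open end.

**Small disagreements:**
- Before the pail went on, the hook hung about 3° off upright. I did not measure the tilt again afterwards.
- Camera and arm-based positions agreed to about 2 mm.

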